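# Gauge the open eyepiece tube and show the rod over the stage

## Robot

A 6-joint arm with a two-finger parallel gripper is mounted at the origin on the work surface. World frame = base frame: x ahead of the robot, y to its left, z up, the work surface at z = 0. Lengths are in mm, angles in rad, forces in N, time in s.
With the tool pointing down it reaches from about 275 to 750 mm from the base axis. Payload 10.2 kg.
Tool frame: the origin (TCP) lies at the very end of the fingers, on their centre line; the grasp point (between the pads) lies 19 mm behind it; z points along the fingers, y is the direction in which the jaws open and shut (so a half turn about z gives the same grasp; the last joint's range is limited). The gripper opens to 85 mm and grips with 20 to 120 N. Pads are 22 mm wide; open, the fingers measure 114 mm over their backs; the gripper's body (76 mm by 85 mm) begins 54 mm behind the grasp point. The pads swing forward as they close: fully open they stand 13 mm farther back than shut.
Start: joints at [0.944, 0.313, 1.498, -0, 1.331, -0.223], TCP at [206.294, 482.777, 208.394] pointing down, gripper open.
Joint ranges: [-2.94, 2.94], [-0.97, 2.17], [0.19, 2.56], [-1.23, 4.37], [0.02, 3.11], [-2.88, 2.88]. Speed limits (rad/s): [2.39, 2.39, 3.01, 3.14, 3.14, 3.14].

## Interface

Orientations are given as a unit quaternion [w, x, y, z].
In Python, from rig import sensors, imaging, ctrl gives the robot as it stands.
- The arm moves only by the shell command python3 -m creep 'ROWS' [FORCE]. ROWS is JSON, a list of rows, each an object with "grip": the finger opening in mm, from 0 to 85.4; "linear": the shift along the tool's x, y, z in mm, a list of three; "rot": the turn, a rotation vector about the tool's x, y, z in rad, a list of three. A call has 1 to 12 rows; each row shifts and turns the commanded pose from where the row before left it, along the tool's axes as they then stand; what a row does not reach is not made up. A row lasts 1/12 s, in which the tool goes at most 41.7 mm and 7.16 degrees, less where a joint would pass 70% of its speed; a pose out of reach is approached as far as the arm can. A call with a gripper value outside its range is refused whole. The fingers move at their own pace and stop on an object; FORCE is the grip in N (left out, the last holds). Time passes only in rows, so rows that do not move let the fingers close. It gives the time, the measured TCP pose, the force and the opening at its end, in the units of the state.
- sensors.sense(): the state, without advancing time (a new reading comes with each control period).
- imaging.capture(name): name is "side" or "top" or "wrist"; returns (picture, depth): 420x560x3 uint8, red, green, blue; 420x560 float32, mm along the optical axis (not along the pixel's ray), 0 where there is no reading.
- imaging.camera_params(name): a dict with "intrinsics" (3x3 intrinsics, pixels), "k1" (the pictures are not rectified: a ray, as slopes to the right and down, at radius r is drawn at 1 + k1 r^2 times it, then the intrinsics apply), "R" (3x3) and "t" (3): a world point X has camera coordinates R X + t. Camera axes: x right, y down, z forward; pixel columns grow to the right and rows downward; lengths in mm; the calibration is good to about 2 mm. A picture is of the moment at which its call begins: read the wrist's pose just before it. camera_params takes no time and is no camera call; for the wrist camera it gives the pose at the moment of the call.
- ctrl.finish_job(): hands the job in, once; it reports no verdict.
The state is a dict: "time_s": time; "joints": joint angles; "dq": joint speeds; "tau": joint torques, N m; "eef_pos": TCP position; "ee_rot": TCP orientation; "force": force on the tool from outside, world axes, zero at the start; "wrist_torque": the same for the moment, N m; "grip_width": opening from 0.0 (shut) to 1.0 (fully open).
Only numpy, scipy, OpenCV 4.12 (cv2) and the standard library are available. Lean on these libraries where they do the work, as an engineer would, in place of code of your own. Each camera call takes 0.05 s, during which the arm holds its last target.

## Task

One of the two slanting eyepiece tubes on the microscope's viewing head is shut by a red dust cap: take the gauge rod from its rest and push it gently into the other, open tube until its brass collar stops on the rim, keeping off the cap. Draw it right out again and finish holding it in the gripper for reading, still and level, with its orange tip over the blue glass of the round stage, between one and five centimetres above the glass and never touching the stage. The program ends while still holding the rod there, clear of everything else; leave the other things on the desk where they are.

Things in the scene. Friction and masses are not known exactly. Their poses are not given: they have to be found in the camera images.
- gauge: loose gauge rod, 0.2 kg, balanced near its origin, which lies on its axis amid the grip; +x runs to the tip. Yellow bar handle 18 wide (y) x 22 high (z) mm, x = -75 to 35 mm; steel shaft 16 mm in diameter to x = 130, orange tapered tip (8 mm flat end); brass collar 40 mm in diameter, x = 50 to 56. Starts level on its rest, axis 55 mm above the table, z up
- tip (a point): the gauge rod's tip, on its axis at the end, 130 mm from the origin of gauge
- collar (a point): centre of the collar's front face (towards the tip), 56 mm from the origin of gauge, 74 mm behind the tip
- rest: fixed dark wooden rest of the gauge; origin on the table under the gauge's starting origin, x along it. Base plate 205 x 70 x 10 mm, two black U-shaped saddles 14 mm thick at x = -62 and +98 mm, up to 59 mm high and open upwards: the gauge lifts straight out. Between x = -50 and +35 mm the handle is free on both sides, with 34 mm of air below
- head: fixed cream viewing head carrying the two tubes; origin on the table, 80 mm to the robot's side of the mouths (x away from the robot, turned up to 0.3 rad either way). It stands behind and below the mouths, 136 mm wide, to x = 255 mm, and nowhere higher than the tubes' rims and the cap (165 mm)
- tube_left: slanting metal eyepiece tube at the head's +y side. Origin at the centre of its mouth (rim), 140 mm above the table; +x runs INTO the tube, 25 degrees downwards and away from the robot; y level, z up and square to the tube. Bore 22 mm, flared to 30 mm over the last 7 mm; outside 29 mm, 37 mm at the rim; free for 84 mm deep: the gauge is stopped by its collar on the rim
- tube_right: the other eyepiece tube, at the head's -y side: the same in every way, parallel, 70 mm from the first
- cap: red dust cap, 41 mm in diameter, fixed over the rim of one of the two tubes (left or right, by chance) and shutting it, 12 mm proud of the rim; its origin coincides with that tube's origin. It does not come off. The other tube is the open one, with a black sleeve round it 20 mm below its rim
- stage: fixed cream microscope foot, 170 x 170 x 58 mm, with a grey round stage 144 mm in diameter, its top 82 mm above the table. Origin on the table under the stage's centre; nothing on it stands higher than the glass
- glass (a point): centre of the top of the blue glass disc (84 mm in diameter) in the middle of the round stage, 83 mm above the table
- mug: bystander, loose: red mug, 80 mm wide, 95 mm high. Origin at its underside, in the middle
- eyepiece: bystander, loose: loose black eyepiece, 42 mm wide, 50 mm high. Origin at its underside, in the middle
- lens_ring: bystander, loose: brass lens ring lying flat, 48 mm outside, 14 mm high. Origin at its underside, in the middle
- bottle: bystander, loose: small amber bottle, 40 mm wide, 90 mm high. Origin at its underside, in the middle
- slide_box: bystander, loose: green slide box, 60 x 90 x 30 mm. Origin at its underside, in the middle
- screwdriver: bystander, loose: orange-handled screwdriver lying down, 160 mm long. Origin at its underside, about amid its length; x along it
- jar: bystander, loose: clear jar with steel lid, 60 mm wide, 60 mm high. Origin at its underside, in the middle
Mind the look-alikes: they are no part of the job. Leave any pink look-alike of the stage alone.

How it is judged:
By the outcome, as a careful person would: the job done as asked, in the order asked, and still so for the second after the job is handed in, while the arm keeps its last pose, push and grip.
It also fails if it takes over 58 s, if anything falls off the work surface, if the arm or the gripper's body presses on something with over 40 N, if the wrist force passes 120 N, or if a joint passes its speed limit or range.

## Working session

There is one attempt and no reset: what is moved stays moved. The work goes in short steps, Python scripts to look and compute and a shell command to move; the robot and the scene stay as the last step left them, time stands still between calls to the robot, and variables do not carry over. Pictures are saved under pics/ and viewed, and the job is handed in when it is done.

```bash
ls; mkdir -p pics
python3 - <<'E'
from rig import sensors, imaging, ctrl
import cv2
print(sensors.sense())
for n in ["side","top","wrist"]:
    p,d=imaging.capture(n); cv2.imwrite(f"pics/{n}0.png",p[:,:,::-1]); 
    import numpy as np; np.savez(f"pics/{n}0.npz",p=p,d=d,**imaging.camera_params(n))
    print(n,imaging.camera_params(n))
E
```

```text
pics
{'time_s': 0.0, 'joints': array([ 9.43593835e-01,  3.13416599e-01,  1.49847048e+00, -1.94960347e-05,
        1.33100433e+00, -2.23415682e-01]), 'dq': array([-3.23400587e-03,  2.93093956e-04,  1.34617776e-03, -7.74156423e-04,
        7.34764288e-05,  4.36539583e-04]), 'tau': array([-1.92008392e-04, -4.12268221e+01, -2.59742671e+01, -1.77320512e-04,
        4.19973512e-03,  2.05705192e-05]), 'eef_pos': array([206.11637875, 482.51862397, 207.83962083]), 'ee_rot': array([-2.59310481e-04,  2.00522320e-01,  9.79688919e-01, -5.95431480e-04]), 'force': array([0.30613054, 0.18856678, 0.76894932]), 'wrist_torque': array([-0.05746197, -0.00391332,  0.02502011]), 'grip_width': 0.9990814289021345}
side {'intrinsics': array([[417.08054418,   0.        , 277.91972045],
       [  0.        , 417.08054418, 209.20769244],
       [  0.        ,   0.        ,   1.        ]]), 'k1': -0.00767358255222686, 'R': array([[-0.99889907, -0.0461423 , -0.00845766],
       [-0.03009106,  0.76855714, -0.63907312],
       [ 0.0359885 , -0.63811504, -0.76909948]]), 't': array([ 549.49149866,   81.034059  , 1196.
[... 215 characters left out ...]
R': array([[ 4.35319227e-04, -9.99950617e-01,  9.92840388e-03],
       [-9.87645418e-01, -1.98574697e-03, -1.56692646e-01],
       [ 1.56704623e-01, -9.73753128e-03, -9.87597510e-01]]), 't': array([-4.32513066e-01,  5.62784620e+02,  1.47787351e+03])}
wrist {'intrinsics': array([[368.40490397,   0.        , 276.90118584],
       [  0.        , 368.40490397, 209.82785433],
       [  0.        ,   0.        ,   1.        ]]), 'k1': -0.06670595533292911, 'R': array([[ 3.91472900e-01,  9.20189397e-01, -6.65244838e-04],
       [ 8.73103350e-01, -3.71212760e-01,  3.16056368e-01],
       [ 2.90584771e-01, -1.24308330e-01, -9.48740180e-01]]), 't': array([-524.36877517,  -42.19795259,  380.97345545])}
```

View pics/side0.png

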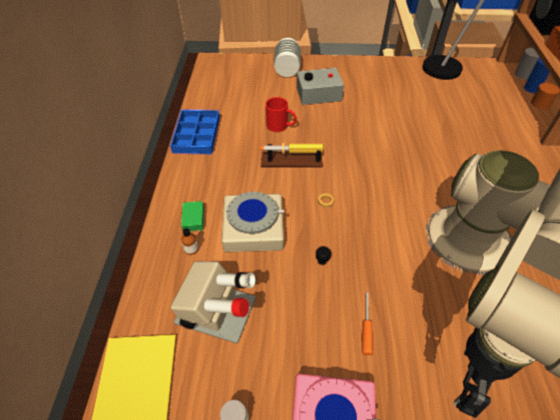

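View pics/top0.png

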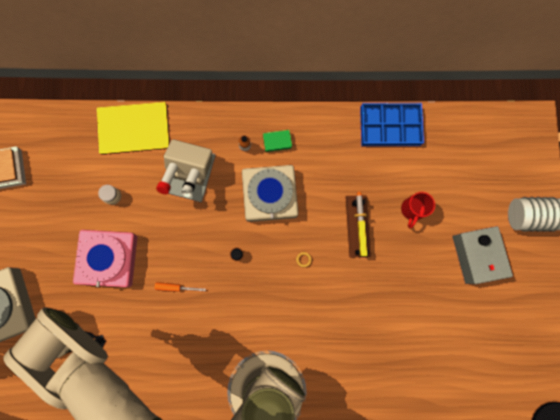

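View pics/wrist0.png

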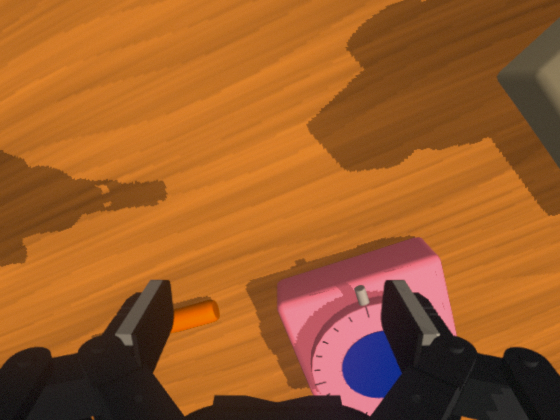

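Candidates for the gauge: the yellow bar on the dark rest, top (361,228), side (305,148), versus the screwdriver, top (180,288), side (367,325), which has an orange handle and no collar. For the stage: the cream one at top (270,190) versus the pink one at (100,258). Tubes: the red cap is at top (163,187), on the +y side, so the right tube at (190,187) with the black sleeve is open. I'll check this in close crops.

```bash
cat > h.py <<'E'
import numpy as np, cv2
def load(n):
    return dict(np.load(f"pics/{n}.npz"))
def ray(c,u,v):
    K=c['intrinsics']; D=np.array([float(c['k1']),0,0,0,0])
    p=cv2.undistortPoints(np.array([[[u,v]]],float),K,D)[0,0]
    R=c['R'];t=c['t']
    return -R.T@t, R.T@np.array([p[0],p[1],1.0])
def plane(c,u,v,z):
    o,d=ray(c,u,v); return o+d*(z-o[2])/d[2]
def bydepth(c,u,v):
    o,d=ray(c,u,v); return o+d*c['d'][int(round(v)),int(round(u))]
def proj(c,X):
    X=c['R']@np.asarray(X,float)+c['t']; 
    x,y=X[:2]/X[2]; s=1+float(c['k1'])*(x*x+y*y); K=c['intrinsics']
    return K[0,0]*x*s+K[0,2],K[1,1]*y*s+K[1,2]
def cross(c1,p1,c2,p2):
    o1,d1=ray(c1,*p1);o2,d2=ray(c2,*p2)
    d1/=np.linalg.norm(d1);d2/=np.linalg.norm(d2)
    A=np.stack([d1,-d2],1); s=np.linalg.lstsq(A,o2-o1,rcond=None)[0]
    a=o1+s[0]*d1;b=o2+s[1]*d2
    return (a+b)/2,np.linalg.norm(a-b)
def mask(c,lo,hi,roi):
    h=cv2.cvtColor(c['p'],cv2.COLOR_RGB2HSV); m=cv2.inRange(h,lo,hi); o=np.zeros_like(m); x0,y0,x1,y1=roi
    o[y0:y1,x0:x1]=m[y0:y1,x0:x1]; return o
def rect(m):
    cs=max(cv2.findContours(m,0,1)[0],key=cv2.contourArea); return cv2.minAreaRect(cs),cs
E
python3 - <<'E'
from h import *
T=load("top0");S=load("side0")
a=cv2.resize(T['p'][150:270,340:385],None,fx=5,fy=5,interpolation=2)[:600]
b=cv2.resize(T['p'][135:215,145:305],None,fx=3.5,fy=3.5,interpolation=2)
e=cv2.resize(S['p'][255:345,165:275],None,fx=4,fy=4,interpolation=2)
def pad(x,w,h):
    o=np.zeros((h,w,3),np.uint8);o[:min(h,x.shape[0]),:x.shape[1]]=x[:h];return o
img=np.hstack([pad(a,230,600),np.vstack([pad(b,560,280),pad(e,560,320)])])
cv2.imwrite("pics/crop0.png",img[:,:,::-1])
m=mask(T,(22,120,120),(33,255,255),(340,180,390,270)); r,cs=rect(m);print(r)
bx=cv2.boxPoints(r); 
for q in bx: print(q,plane(T,*q,66))
m=mask(S,(22,120,120),(33,255,255),(270,130,340,165)); r,cs=rect(m);print('side',r)
for q in cv2.boxPoints(r): print(q,plane(S,*q,60))
for c,roi,n in[(T,(245,165,300,215),'T'),(S,(220,185,290,235),'S')]:
    m=mask(c,(105,120,60),(130,255,255),roi);r,cs=rect(m);el=cv2.fitEllipse(cs);print(n,el,plane(c,*el[0],83))
for c,roi,n in[(T,(145,165,205,205),'T'),(S,(220,260,275,325),'S')]:
    m=np.maximum(mask(c,(0,150,80),(6,255,255),roi),mask(c,(174,150,80),(180,255,255),roi));r,cs=rect(m);print(n,'cap',r,plane(c,*r[0],145))
E
```

```text
((362.4071044921875, 237.60621643066406), (35.18855285644531, 7.250571250915527), 86.18592071533203)
[357.6195  220.29205] [ 526.75190726 -286.60978488   66.        ]
[364.854   219.80975] [ 528.34482351 -309.51539831   66.        ]
[367.1947  254.92038] [ 417.52795508 -313.12363109   66.        ]
[359.9602  255.40268] [ 415.95292223 -290.49589837   66.        ]
side ((305.5, 146.5), (5.0, 33.0), 90.0)
[289. 144.] [ 527.6498474  -313.44113608   60.        ]
[322. 144.] [ 419.50245661 -317.42282958   60.        ]
[322. 149.] [ 420.0224531 -293.1491625   60.       ]
[289. 149.] [ 526.94295634 -289.19088058   60.        ]
T ((269.7257995605469, 189.96847534179688), (24.03569984436035, 24.307233810424805), 110.56199645996094) [620.64121961  -8.04100206  83.        ]
S ((251.77671813964844, 210.03857421875), (21.56063461303711, 28.014354705810547), 83.89900970458984) [622.63824508  -9.03394886  83.        ]
T cap ((162.85000610351562, 187.4499969482422), (12.649109840393066, 11.067971229553223), 18.434947967529297) [614.88621281 315.3677667  145.        ]
S cap ((239.5, 307.0), (18.0, 17.0), 90.0) [617.82750231 315.69737286 145.        ]
```

View pics/crop0.png

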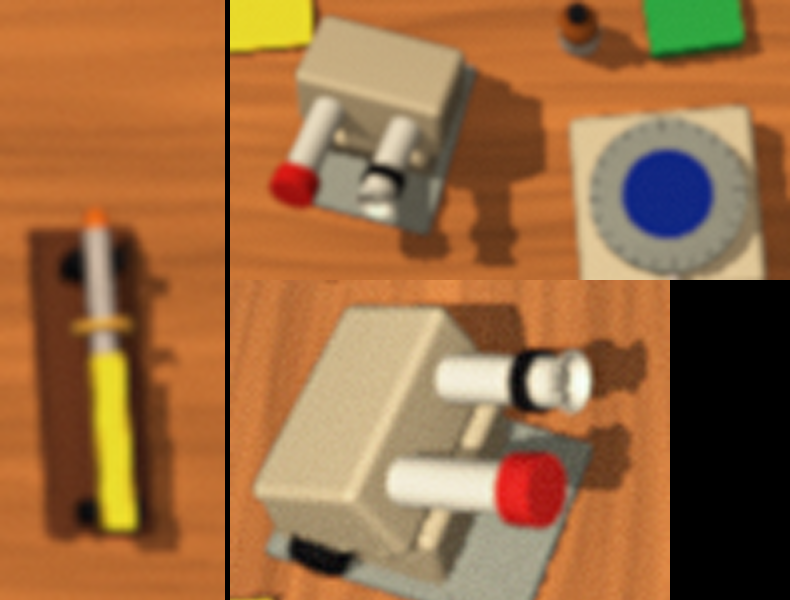

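The crops confirm it. The gauge has a yellow handle, brass collar and an orange tip at top (359,193), pointing to +x. The red cap is on the +y (left) tube and the sleeved right tube is open. Next I'll move to look at the tubes close up.

```bash
cat >> h.py <<'E'
from scipy.spatial.transform import Rotation as Rn
def toolR(yaw,tilt=0):
    # x axis heading yaw, z down; then tilt about tool y
    c,s=np.cos(yaw),np.sin(yaw)
    x=np.array([c,s,0]);z=np.array([0,0,-1.]);y=np.cross(z,x)
    return Rn.from_matrix(np.stack([x,y,z],1))*Rn.from_rotvec([0,tilt,0])
def cur():
    from rig import sensors
    s=sensors.sense(); q=s['ee_rot']; return s,s['eef_pos'],Rn.from_quat([q[1],q[2],q[3],q[0]])
def plan(p,yaw,tilt=0):
    s,p0,R0=cur(); Rt=toolR(yaw,tilt)
    print('rot first',np.round((R0.inv()*Rt).as_rotvec(),3),'then lin',np.round(Rt.inv().apply(np.array(p)-p0),1),'| lin if first',np.round(R0.inv().apply(np.array(p)-p0),1))
E
python3 - <<'E'
from h import *
W=load("wrist0");o=-W['R'].T@W['t'];s,p,R=cur()
print('cam in tool',R.inv().apply(o-p),'fwd',R.inv().apply(W['R'][2]))
plan([450,265,290],2.89)
E
```

```text
cam in tool [  81.19163365   -0.4479286  -166.44882626] fwd [-3.16247091e-01  7.64049842e-04  9.48676548e-01]
rot first [-0.001 -0.    -0.152] then lin [-290.3 -150.   -82. ] | lin if first [-309.7 -104.4  -82. ]
```

```bash
python3 -m creep '[{"grip":85,"linear":[0,0,0],"rot":[0,0,-0.076]},{"grip":85,"linear":[0,0,-20],"rot":[0,0,-0.076]},{"grip":85,"linear":[-29,-15,-7],"rot":[0,0,0]},{"grip":85,"linear":[-29,-15,-7],"rot":[0,0,0]},{"grip":85,"linear":[-29,-15,-7],"rot":[0,0,0]},{"grip":85,"linear":[-29,-15,-7],"rot":[0,0,0]},{"grip":85,"linear":[-29,-15,-7],"rot":[0,0,0]},{"grip":85,"linear":[-29,-15,-7],"rot":[0,0,0]},{"grip":85,"linear":[-29,-15,-7],"rot":[0,0,0]},{"grip":85,"linear":[-29,-15,-7],"rot":[0,0,0]},{"grip":85,"linear":[-29,-15,-7],"rot":[0,0,0]},{"grip":85,"linear":[-29,-15,0],"rot":[0,0,0]}]'
python3 -m creep '[{"grip":85,"linear":[0,0,0],"rot":[0,0,0]},{"grip":85,"linear":[0,0,0],"rot":[0,0,0]}]'
cat >> h.py <<'E'
def snap(n,f):
    from rig import imaging
    c=imaging.camera_params(n); p,d=imaging.capture(n); cv2.imwrite(f"pics/{f}.png",p[:,:,::-1]); np.savez(f"pics/{f}.npz",p=p,d=d,**c)
E
python3 -c "
from h import *
snap('wrist','w1');print(cur()[1])"
```

```text
time_s: 1.15
eef_pos: [451.1, 264.0, 292.6]
ee_rot: [0.001, 0.126, 0.992, 0.0]
force: [0.3, -0.1, -0.1]
grip_width: 0.994
time_s: 1.32
eef_pos: [450.4, 264.3, 290.8]
ee_rot: [-0.001, 0.127, 0.992, -0.0]
force: [-0.6, 0.4, 0.6]
grip_width: 0.994
[449.62376847 265.17576974 291.01447696]
```

View pics/w1.png

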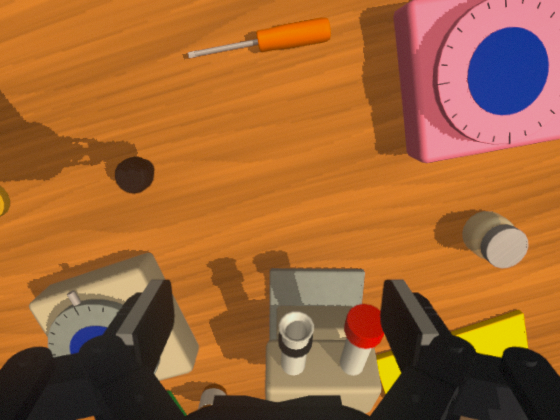

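The wrist view shows the open mouth at about (297,328) and the red cap at (364,325). The head's plate edge is nearly horizontal in the image.

Run:
```python
from h import *
W=load("w1")
c=cv2.resize(W['p'][255:405,250:400],None,fx=4,fy=4,interpolation=cv2.INTER_CUBIC)
cv2.imwrite("pics/w1c.png",c[:,:,::-1])
g=cv2.cvtColor(W['p'],6)
np.set_printoptions(linewidth=250)
print(g[308:352:2,276:320:2])
d=W['d']; print(d[310:350:3,276:320:3].round(0))
m=np.maximum(mask(W,(0,150,80),(6,255,255),(335,295,390,355)),mask(W,(174,150,80),(180,255,255),(335,295,390,355)))
r,cs=rect(m);print('cap',r,cv2.fitEllipse(cs))
```

```text
[[ 88  81  82  82  85  82  82  83  83  82  81  82  82  82  84  83  82  84  82  83  85  84]
 [ 85  83  82  82  83  84  82  84  89  90  88  90  86  84  83  84  86  84  84  86  84  86]
 [ 82  81  83  82  83  89 101 133 172 179 178 176 151 114  91  86  83  85  85  87  85  84]
 [ 84  81  83  81  96 152 191 210 224 223 219 215 208 191 171 125  88  84  85  87  86  86]
 [ 85  83  82  96 154 210 221 224 229 222 219 213 205 193 192 178 129  90  87  86  88  84]
 [ 83  80  90 153 202 216 220 225 225 221 216 210 196 192 180 168 164 137  88  88  86  87]
 [ 83  82 115 185 209 212 219 223 215 197 185 177 172 169 166 146 145 158 104  86  87  84]
 [ 84  87 145 185 198 211 213 187 147 126 126 123 124 133 134 135 129 150 141  89  86  86]
 [ 84  98 161 176 189 199 169 116 118 124 126 127 124 121 120 125 122 128 155 102  85  86]
 [ 84 101 154 164 183 160 108 115 119 123 125 124 124 121 111 115 118 113 152 106  90  90]
 [ 85  98 155 154 166 111 105 114 120 126 126 125 123 120 108 104 110 112 158 116 100 101]
 [ 84 104 151 140 138 101 105 118 120 124 125 125 123 117 108  96  99 107 161 127 113 114]
 [ 86  9
[... 1500 characters left out ...]
 377. 371. 368. 462. 461.]
 [467. 386. 366. 368. 403. 406. 405. 406. 402. 397. 371. 368. 388. 462. 461.]
 [468. 385. 379. 363. 365. 411. 411. 411. 406. 369. 365. 365. 387. 464. 463.]
 [457. 383. 384. 374. 361. 361. 363. 361. 362. 361. 373. 383. 384. 454. 457.]
 [452. 383. 379. 378. 372. 370. 369. 369. 369. 372. 378. 380. 451. 454. 451.]
 [450. 387. 378. 378. 378. 374. 374. 373. 376. 377. 379. 379. 449. 449. 450.]
 [445. 448. 382. 376. 374. 377. 378. 378. 376. 376. 377. 385. 446. 447. 447.]]
cap ((363.0899963378906, 326.1299743652344), (44.689151763916016, 38.0423469543457), 81.8698959350586) ((363.80181884765625, 325.96942138671875), (37.93622589111328, 44.79085159301758), 173.1373291015625)
```

View pics/w1c.png

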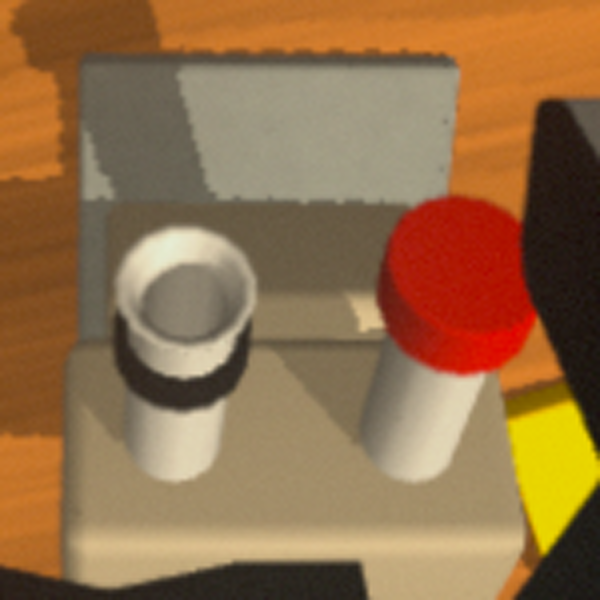

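Run:
```python
from h import *
W=load("w1");T=load("top0");S=load("side0")
f=lambda u,v:(250+(u+.5)/4-.5,255+(v+.5)/4-.5)
print('mouth',plane(W,*f(186,288),140))
a=plane(W,*f(80,55),4);b=plane(W,*f(458,58),4);d=b-a;print('plate',a,b,np.linalg.norm(d),np.arctan2(-d[0],d[1]))
a=plane(W,*f(80,535),130);b=plane(W,*f(520,533),130);d=b-a;print('block top edge',np.linalg.norm(d),np.arctan2(-d[0],d[1]))
# depth: rim plane fit
pts=[]
from math import cos,sin
for k in np.linspace(0,2*np.pi,48,endpoint=False):
    u,v=f(186+63*cos(k),288+55*sin(k)); X=bydepth(W,u,v); 
    if 120<X[2]<160: pts.append(X)
P=np.array(pts);m=np.median(P,0)
c=P.mean(0);n=np.linalg.svd(P-c)[2][2];n*=np.sign(n[0]);print(len(P),c,n,np.arctan2(n[1],n[0]),np.arcsin(n[2]))
# cap front face
X=[]
for k in np.linspace(0,2*np.pi,36,endpoint=False):
  for r in(.3,.8):
    X.append(bydepth(W,*f(460+r*62*cos(k),260+r*52*sin(k))))
P=np.array(X);c=P.mean(0);n=np.linalg.svd(P-c)[2][2];n*=np.sign(n[0]);print('cap',c,n,np.arctan2(n[1],n[0]),np.arcsin(n[2]))
# side/top crops mouth: side crop u=572,v=380-280 ->
sp=(165+572/4,255+100/4); tp=(145+(378-230)/3.5,135+197/3.5)
print(plane(S,*sp,140),plane(T,*tp,140),cross(S,sp,T,tp))
```

```text
mouth [600.66022659 245.48008415 140.        ]
plate [597.06569957 215.76231564   4.        ] [631.04098327 341.42677066   4.        ] 130.17632333943644 -0.26405210145048374
block top edge 125.8925386694314 -0.25813506185120483
48 [599.50549928 245.69851452 141.29688044] [ 0.88128746 -0.23575058 -0.40957793] -0.26138678389153747 -0.4219913562975093
cap [605.85954634 314.41949008 145.86603907] [ 0.87102117 -0.23506198 -0.43135599] -0.2635901212440421 -0.44599524852220157
[469.05312152 239.73820401 140.        ] [604.33531755 242.54807499 140.        ] (array([530.95222768, 250.85851898, 201.53516828]), np.float64(126.35765891232037))
```

```bash
python3 - <<'E'
from h import *
S=load("side0");T=load("top0");print(plane(S,250.5,280,140)); tp=(145+(378-230)/3.5,135+197/3.5);print(cross(S,(250.5,280),T,tp))
plan([420,-301,220],3.175)
E
python3 -m creep '[{"grip":85,"linear":[0,-20,0],"rot":[0,0,-0.095]},{"grip":85,"linear":[0,-30,0],"rot":[0,0,-0.095]},{"grip":85,"linear":[0,-40,0],"rot":[0,0,-0.095]},{"grip":85,"linear":[0,-40,0],"rot":[0,0,0]},{"grip":85,"linear":[0,-40,0],"rot":[0,0,0]},{"grip":85,"linear":[0,-40,0],"rot":[0,0,0]},{"grip":85,"linear":[0,-40,0],"rot":[0,0,0]},{"grip":85,"linear":[0,-40,0],"rot":[0,0,0]},{"grip":85,"linear":[0,-40,0],"rot":[0,0,0]},{"grip":85,"linear":[0,-40,0],"rot":[0,0,0]},{"grip":85,"linear":[0,-40,0],"rot":[0,0,0]},{"grip":85,"linear":[0,-40,0],"rot":[0,0,0]}]'
python3 -c "
from h import *
plan([420,-301,220],3.175)"
```

```text
[600.37058694 245.15817279 140.        ]
(array([602.74877976, 243.16622268, 137.33311725]), np.float64(4.182805782426391))
rot first [-0.    -0.001 -0.286] then lin [  48.5 -564.9   71. ] | lin if first [-112.9 -555.6   71.1]
time_s: 2.37
eef_pos: [449.4, -184.1, 291.6]
ee_rot: [0.0, -0.017, 1.0, 0.0]
force: [0.5, -0.1, 0.7]
grip_width: 0.993
rot first [0.    0.    0.002] then lin [  33.3 -115.9   71.6] | lin if first [  33.5 -115.8   71.6]
```

```bash
python3 -m creep '[{"grip":85,"linear":[11,-38,20],"rot":[0,0,0]},{"grip":85,"linear":[11,-38,20],"rot":[0,0,0]},{"grip":85,"linear":[11,-40,20],"rot":[0,0,0]},{"grip":85,"linear":[0,0,11],"rot":[0,0,0]},{"grip":85,"linear":[0,0,0],"rot":[0,0,0]},{"grip":85,"linear":[0,0,0],"rot":[0,0,0]}]'
python3 -c "
from h import *
snap('wrist','w2')"
```

```text
time_s: 2.87
eef_pos: [422.9, -290.8, 224.9]
ee_rot: [-0.0, -0.017, 1.0, 0.0]
force: [-0.1, 0.4, 0.5]
grip_width: 0.999
```

View pics/w2.png

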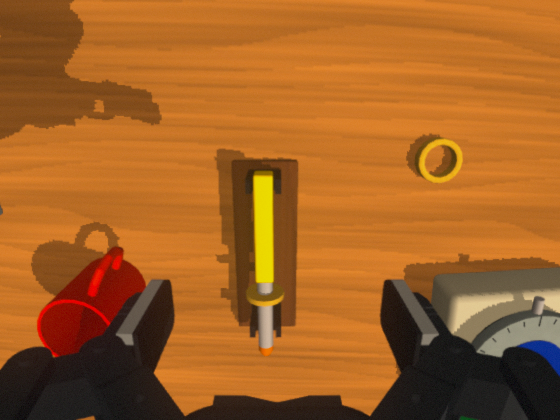

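The wrist view shows the gauge on its rest: handle from (263,172) to (264,282), collar at (265,295), orange tip at (265,350). The mug is well to the left at about (90,310).

Run:
```python
from h import *
W=load("w2")
m=mask(W,(24,150,120),(33,255,255),(235,160,295,286)); r,cs=rect(m);print(r)
ys,xs=np.nonzero(m)
for v in (180,200,220,240,260,275):
    x=xs[ys==v]; a=plane(W,x.min()-.5,v,66);b=plane(W,x.max()+.5,v,66);print(v,a[:2],b[:2],((a+b)/2)[:2])
print('rear',plane(W,263.5,ys.min(),66),'front',plane(W,264,ys.max(),66))
m=mask(W,(8,150,100),(16,255,255),(250,340,285,360));ys,xs=np.nonzero(m);print(xs.min(),xs.max(),ys.min(),ys.max(),plane(W,(xs.min()+xs.max())/2,ys.max(),57))
mm=np.maximum(mask(W,(0,150,60),(5,255,255),(20,220,160,360)),mask(W,(174,150,60),(180,255,255),(20,220,160,360)))
ys,xs=np.nonzero(mm); i=xs.argmax();print('mug right',xs[i],ys[i],plane(W,xs[i],ys[i],95),plane(W,75,325,95))
```

```text
((263.4788818359375, 228.99497985839844), (106.16253662109375, 18.15688705444336), 89.39690399169922)
180 [ 422.17651133 -312.2140749 ] [ 421.56918857 -294.99477125] [ 421.87284995 -303.60442307]
200 [ 441.09620852 -310.98296189] [ 440.50703341 -294.38419705] [ 440.80162096 -302.68357947]
220 [ 460.7288278  -310.65511267] [ 460.12522862 -293.75331551] [ 460.42702821 -302.20421409]
240 [ 481.06987985 -309.36612844] [ 480.48557789 -293.10022694] [ 480.77772887 -301.23317769]
260 [ 502.25618298 -309.01080737] [ 501.65656801 -292.42283561] [ 501.95637549 -300.71682149]
275 [ 518.7242004  -308.74017253] [ 518.07705127 -290.90690186] [ 518.40062583 -299.8235372 ]
rear [ 418.14592461 -303.24204688   66.        ] front [ 526.27822842 -300.12854722   66.        ]
250 284 340 359 [ 629.30752233 -294.62428613   57.        ]
mug right 145 287 [ 519.58511171 -409.27817183   95.        ] [ 565.71030154 -483.08893293   95.        ]
```

Run:
```python
from h import *
Rt=toolR(3.179,-.436);z=Rt.as_matrix()[:,2];print(z)
g=np.array([492,-301,55])+19*z;print(g);plan(g-80*z,3.179,-.436)
```

```text
[ 0.42202162  0.01579408 -0.90644818]
[ 500.01841076 -300.69991255   37.77748461]
rot first [-0.001 -0.435 -0.002] then lin [ 10.1 -12.7 122.5] | lin if first [-42.5 -12.6 115.4]
```

```bash
python3 -m creep '[{"grip":85,"linear":[0,0,0],"rot":[0,-0.109,0]},{"grip":85,"linear":[0,0,0],"rot":[0,-0.109,0]},{"grip":85,"linear":[0,0,0],"rot":[0,-0.109,0]},{"grip":85,"linear":[0,0,0],"rot":[0,-0.109,0]},{"grip":85,"linear":[2.5,-3,30],"rot":[0,0,0]},{"grip":85,"linear":[2.5,-3,30],"rot":[0,0,0]},{"grip":85,"linear":[2.5,-3,30],"rot":[0,0,0]},{"grip":85,"linear":[2.5,-3.5,30],"rot":[0,0,0]},{"grip":85,"linear":[0,0,0],"rot":[0,0,0]},{"grip":85,"linear":[0,0,0],"rot":[0,0,0]},{"grip":85,"linear":[0,0,0],"rot":[0,0,0]}]'
python3 - <<'E'
from h import *
plan([500.0,-300.7,37.8],3.179,-.436);snap('wrist','w3')
E
```

```text
time_s: 3.83
eef_pos: [468.8, -301.6, 116.4]
ee_rot: [0.214, -0.015, 0.977, 0.002]
force: [-0.2, 0.2, 0.6]
grip_width: 0.991
rot first [-0.005 -0.005 -0.006] then lin [ 4.9 -0.3 84.5] | lin if first [ 4.4  0.1 84.5]
```

View pics/w3.png

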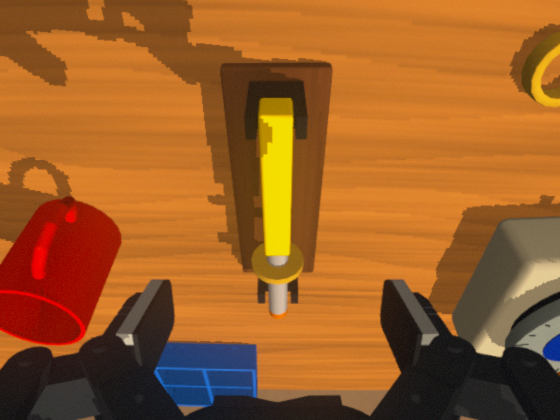

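The handle is centred between the fingers (axis at u≈277), so I'll go down and close.

```bash
python3 -m creep '[{"grip":85,"linear":[2,0,20],"rot":[0,0,0]},{"grip":85,"linear":[2,0,20],"rot":[0,0,0]},{"grip":85,"linear":[0,0,20],"rot":[0,0,0]},{"grip":85,"linear":[0,0,15],"rot":[0,0,0]},{"grip":85,"linear":[0,0,8],"rot":[0,0,0]},{"grip":85,"linear":[0,0,0],"rot":[0,0,0]},{"grip":85,"linear":[0,0,0],"rot":[0,0,0]}]' 50
python3 -m creep '[{"grip":40,"linear":[0,0,0],"rot":[0,0,0]},{"grip":40,"linear":[0,0,0],"rot":[0,0,0]},{"grip":30,"linear":[0,0,0],"rot":[0,0,0]},{"grip":30,"linear":[0,0,0],"rot":[0,0,0]},{"grip":20,"linear":[0,0,0],"rot":[0,0,0]},{"grip":10,"linear":[0,0,0],"rot":[0,0,0]},{"grip":10,"linear":[0,0,0],"rot":[0,0,0]},{"grip":10,"linear":[0,0,0],"rot":[0,0,0]},{"grip":10,"linear":[0,0,0],"rot":[0,0,0]}]' 50
python3 - <<'E'
from h import *
plan([500.0,-300.7,37.8],3.179,-.436);snap('wrist','w4');print(cur()[0]['force'],cur()[0]['joints'])
E
```

```text
time_s: 4.47
eef_pos: [505.3, -299.1, 43.5]
ee_rot: [0.206, -0.01, 0.979, 0.001]
force: [0.3, 0.2, 0.2]
grip_width: 0.995
time_s: 5.22
eef_pos: [505.2, -299.0, 42.6]
ee_rot: [0.206, -0.009, 0.979, 0.002]
force: [-2.9, 0.9, 5.2]
grip_width: 0.185
rot first [-0.008 -0.022 -0.017] then lin [ 6.8 -1.5  2.1] | lin if first [ 6.7 -1.6  2.3]
[-3.30532009  0.48597984  6.1638524 ] [-0.89024429  0.49247913  1.79578024  0.54167301  0.66243826 -2.87981522]
```

View pics/w4.png

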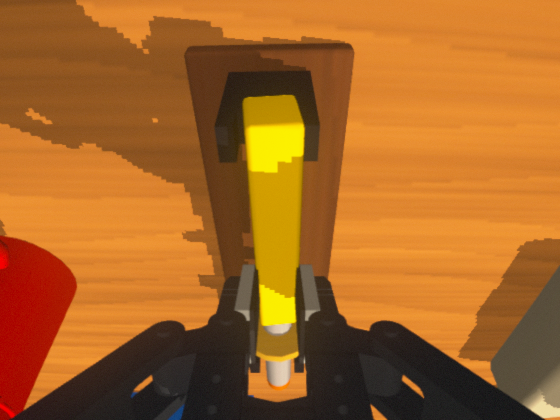

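The gripper is on the handle. The wrist view shows pads on both sides of the yellow bar at about (280,290). Joint 6 sits at its limit (-2.88), which explains the few-mm offset, so I'll lift straight up and away from that limit.

```bash
python3 -m creep '[{"grip":10,"linear":[-2,0,-4.6],"rot":[0,0,0]},{"grip":10,"linear":[-2,0,-4.6],"rot":[0,0,0]},{"grip":10,"linear":[-4,0,-9.2],"rot":[0,0,0]},{"grip":10,"linear":[0,0,0],"rot":[0,0,0]}]' 60
python3 - <<'E'
from h import *
s,p,R=cur();print(p,s['joints'].round(3),s['force'],s['grip_width'],R.as_matrix().round(3))
snap('wrist','w5')
E
```

```text
time_s: 5.6
eef_pos: [505.7, -299.4, 64.3]
ee_rot: [0.206, -0.009, 0.978, 0.001]
force: [0.5, 0.1, -0.5]
grip_width: 0.177
[ 505.69202271 -299.38141543   64.30784083] [-0.89   0.456  1.782  0.512  0.704 -2.841] [ 0.53413508  0.11091378 -0.46769129] 0.17665856967266774 [[-0.915 -0.019  0.404]
 [-0.018  1.     0.006]
 [-0.404 -0.002 -0.915]]
```

View pics/w5.png

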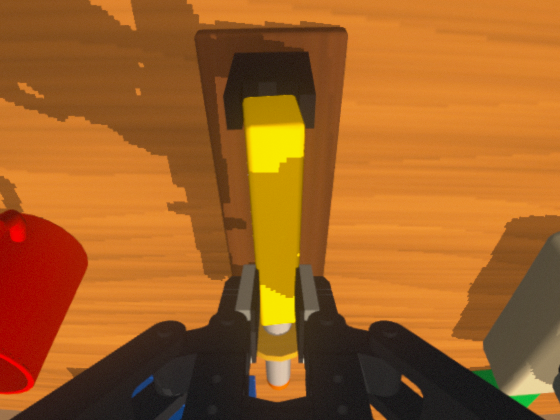

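```bash
python3 -m creep '[{"grip":10,"linear":[-8,0,-18.3],"rot":[0,0,0]},{"grip":10,"linear":[-8,0,-18.3],"rot":[0,0,0]},{"grip":10,"linear":[-8,0,-18.3],"rot":[0,0,0]},{"grip":10,"linear":[-8,0,-18.3],"rot":[0,0,0]},{"grip":10,"linear":[-8,0,-18.3],"rot":[0,0,0]},{"grip":10,"linear":[-8,0,-18.3],"rot":[0,0,0]},{"grip":10,"linear":[0,0,0],"rot":[0,0,0]},{"grip":10,"linear":[0,0,0],"rot":[0,0,0]},{"grip":10,"linear":[0,0,0],"rot":[0,0,0]}]' 60
python3 - <<'E'
from h import *
s,p,R=cur();print(p,s['joints'].round(3),s['force'],s['grip_width'])
for n in ('top','side','wrist'): snap(n,n+'6')
a=load('top6')['p'];b=load('side6')['p']
cv2.imwrite('pics/c6.png',np.vstack([cv2.resize(a[150:290,300:430],None,fx=2,fy=2),cv2.resize(b[60:200,240:370],None,fx=2,fy=2)])[:,:,::-1])
E
```

```text
time_s: 6.4
eef_pos: [504.5, -298.3, 180.6]
ee_rot: [0.205, -0.009, 0.979, 0.003]
force: [-0.1, 1.1, -1.2]
grip_width: 0.173
[ 504.45094785 -298.26570917  180.63051627] [-0.89   0.295  1.662  0.397  0.962 -2.672] [-0.14403428  1.08119296 -1.23113995] 0.17265785418885932
```

View pics/c6.png

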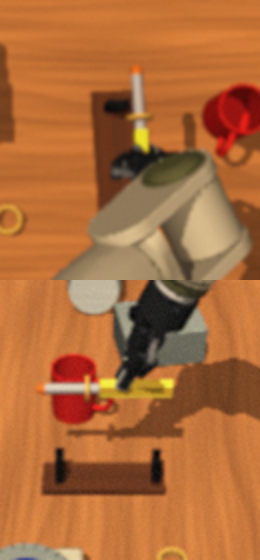

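View pics/wrist6.png

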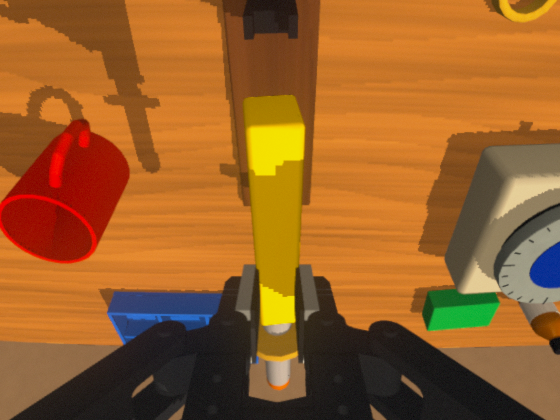

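Run:
```python
from h import *
T=load('top6');S=load('side6')
for n,c,(x0,y0,x1,y1) in(('t',T,(355,175,385,225)),('s',S,(255,100,330,125))):
    z=cv2.resize(c['p'][y0:y1,x0:x1],None,fx=10,fy=10,interpolation=cv2.INTER_CUBIC)
    print(z.shape)
    cv2.imwrite(f'pics/z6{n}.png',z[:,:,::-1])
a=cv2.imread('pics/z6t.png');b=cv2.imread('pics/z6s.png');
o=np.zeros((max(a.shape[0],b.shape[0]),a.shape[1],3),np.uint8)
cv2.imwrite('pics/z6t.png',a)
```

```text
(500, 300, 3)
(250, 750, 3)
```

View pics/z6t.png

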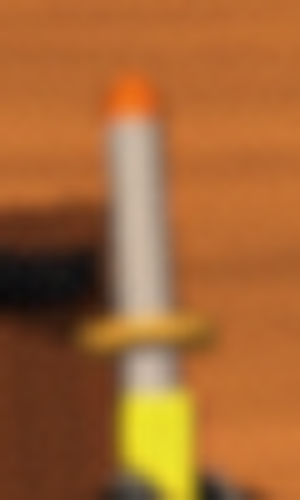

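View pics/z6s.png

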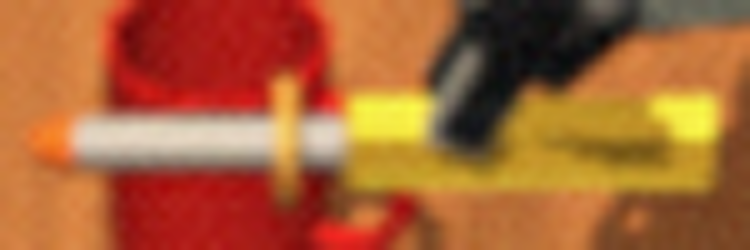

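The zooms show the tip at top (368.0,182.1) and side (258.0,113.9), and the collar at top (369.5,208.2) and side (283.4,113.9). The rod is level in the gripper.

Run:
```python
from h import *
T=load('top6');S=load('side6')
f=lambda x,y,a,b:(x+(a+.5)/10-.5,y+(b+.5)/10-.5)
tip,e=cross(T,f(355,175,131,72),S,f(255,100,28,140));print('tip',tip,e)
col,e=cross(T,f(355,175,146,333),S,f(255,100,285,140));print('col',col,e)
d=tip-col;print(np.linalg.norm(d),'exp 77',np.arctan2(d[1],d[0]),np.arctan2(d[2],np.hypot(d[0],d[1])))
rear=plane(S,*f(255,100,716,143),tip[2]);print('rear',rear)
s,p,R=cur()
for X in (tip,col): print(R.inv().apply(X-p))
# expected
g=p+np.array([-13.2,-1,12.4]);print('pred origin',g,'pred tip',g+130*np.array([np.cos(.037),np.sin(.037),0]))
```

```text
tip [ 623.45137868 -292.89665208  195.61826181] 1.0525412593000718
col [ 546.01966224 -294.59392907  196.37606591] 1.21088470459627
77.45402331293744 exp 77 0.021916151712306476 -0.009784077885884198
rear [ 417.29252199 -298.93229682  195.61826181]
[-114.98479159    3.2564576    34.04492099]
[-44.32685119   3.02582742   2.31909561]
pred origin [ 491.34122468 -299.37812874  193.1356496 ] pred tip [ 621.25224983 -294.56922615  193.1356496 ]
```

```bash
cat >> h.py <<'E'
# gauge in tool (from state at lift)
RL=Rn.from_matrix(np.array([[-0.915,-0.019,0.404],[-0.018,1.0,0.006],[-0.404,-0.002,-0.915]]))
GR=RL.inv()*Rn.from_euler('z',.025)      # gauge frame in tool
GO=RL.inv().apply([-13,-0.9,12.9])
M=np.array([600.2,245.5,140.0]); YAW=-.262
def gaugeR(yaw,pitch): return Rn.from_euler('ZY',[yaw,pitch])
def planG(tip,yaw,pitch,show=True):
    Rg=gaugeR(yaw,pitch); Rt=Rg*GR.inv(); o=np.asarray(tip)-Rg.apply([130,0,0]); p=o-Rt.apply(GO)
    s,p0,R0=cur()
    print('TCP target',p.round(1),'now',p0.round(1),'rotvec',(R0.inv()*Rt).as_rotvec().round(3),'lin after rot',Rt.inv().apply(p-p0).round(1),'lin now',R0.inv().apply(p-p0).round(1))
def gauge():
    s,p,R=cur(); Rg=R*GR; o=p+R.apply(GO); t=o+Rg.apply([130,0,0]); a=Rg.apply([1,0,0])
    return o,t,a
E
python3 - <<'E'
from h import *
print(gauge())
a=gaugeR(YAW,.4363).apply([1,0,0]);print(a)
planG(M-60*a,YAW,.4363)
E
```

```text
(array([ 491.58774452, -299.32381328,  193.6791048 ]), array([ 621.54636272, -296.07586564,  193.22260522]), array([ 0.99968168,  0.02498421, -0.00351154]))
[ 0.87539221 -0.23474887 -0.42258898]
TCP target [440.2 289.  203.1] now [ 504.5 -298.4  180.7] rotvec [0.062 0.43  0.281] lin after rot [217.4 549.6 -20.3] lin now [ 40.2 588.5 -40.9]
```

```bash
python3 -m creep '[{"grip":10,"linear":[20,0,-20],"rot":[0,0,0]},{"grip":10,"linear":[20,20,-20],"rot":[0,0,0]},{"grip":10,"linear":[0,20,0],"rot":[0.012,0.086,0.056]},{"grip":10,"linear":[0,20,0],"rot":[0.012,0.086,0.056]},{"grip":10,"linear":[0,20,0],"rot":[0.012,0.086,0.056]},{"grip":10,"linear":[0,20,0],"rot":[0.012,0.086,0.056]},{"grip":10,"linear":[0,20,0],"rot":[0.012,0.086,0.056]},{"grip":10,"linear":[0,0,0],"rot":[0,0,0]},{"grip":10,"linear":[0,0,0],"rot":[0,0,0]}]' 60
python3 - <<'E'
from h import *
a=gaugeR(YAW,.4363).apply([1,0,0])
planG(M-60*a,YAW,.4363);print(gauge(),cur()[0]['joints'].round(2),cur()[0]['grip_width'])
E
```

```text
time_s: 7.3
eef_pos: [461.7, -180.3, 202.5]
ee_rot: [-0.008, 0.129, 0.992, -0.0]
force: [0.3, 0.8, -2.3]
grip_width: 0.175
TCP target [440.2 289.  203.1] now [ 461.7 -180.3  202.5] rotvec [0.002 0.004 0.007] lin after rot [144.5 447.1   0.5] lin now [141.3 448.1   0.8]
(array([ 455.33641233, -179.28845806,  219.69561758]), array([ 569.61166785, -208.94554215,  165.27481881]), array([ 0.87904043, -0.22813142, -0.41862153])) [-0.6   0.26  1.58 -0.01  1.31 -1.91] 0.17451713997750823
```

```bash
python3 -m creep '[{"grip":10,"linear":[6,19,0],"rot":[0,0,0]},{"grip":10,"linear":[12.3,38,0],"rot":[0,0,0]},{"grip":10,"linear":[12.3,38,0],"rot":[0,0,0]},{"grip":10,"linear":[12.3,38,0],"rot":[0,0,0]},{"grip":10,"linear":[12.3,38,0],"rot":[0,0,0]},{"grip":10,"linear":[12.3,38,0],"rot":[0,0,0]},{"grip":10,"linear":[12.3,38,0],"rot":[0,0,0]},{"grip":10,"linear":[12.3,38,0],"rot":[0,0,0]},{"grip":10,"linear":[12.3,38,0],"rot":[0,0,0]},{"grip":10,"linear":[12.3,38,0],"rot":[0,0,0]},{"grip":10,"linear":[12.3,38,0],"rot":[0,0,0]},{"grip":10,"linear":[12.3,38,0],"rot":[0,0,0]}]' 60
python3 -m creep '[{"grip":10,"linear":[0,20,0],"rot":[0,0,0]},{"grip":10,"linear":[0,10,0],"rot":[0,0,0]},{"grip":10,"linear":[0,0,0],"rot":[0,0,0]},{"grip":10,"linear":[0,0,0],"rot":[0,0,0]},{"grip":10,"linear":[0,0,0],"rot":[0,0,0]}]' 60
python3 - <<'E'
from h import *
a=gaugeR(YAW,.4363).apply([1,0,0])
planG(M-60*a,YAW,.4363);print(gauge(),cur()[0]['joints'].round(2),cur()[0]['grip_width'])
for n in ('top','side','wrist'): snap(n,n+'7')
A=load('top7')['p'];b=load('side7')['p']
cv2.imwrite('pics/c7.png',np.hstack([cv2.resize(A[140:230,140:230],None,fx=4,fy=4,interpolation=2),cv2.resize(b[245:335,200:300],None,fx=4,fy=4,interpolation=2)])[:,:,::-1])
E
```

```text
time_s: 8.3
eef_pos: [437.8, 278.5, 204.0]
ee_rot: [-0.008, 0.131, 0.991, -0.0]
force: [1.4, -0.1, -2.0]
grip_width: 0.173
time_s: 8.72
eef_pos: [446.2, 304.8, 204.1]
ee_rot: [-0.008, 0.132, 0.991, -0.001]
force: [0.4, -1.1, -2.1]
grip_width: 0.174
TCP target [440.2 289.  203.1] now [446.2 304.8 204.1] rotvec [0.001 0.005 0.003] lin after rot [  1.6 -16.8   1.1] lin now [  1.7 -16.8   1.1]
(array([439.78993165, 305.8807674 , 221.28697802]), array([553.95570926, 275.62943855, 166.96357306]), array([ 0.87819829, -0.23270253, -0.41787235])) [ 0.38  0.36  1.45  0.01  1.35 -0.93] 0.17437906303643214
```

View pics/c7.png

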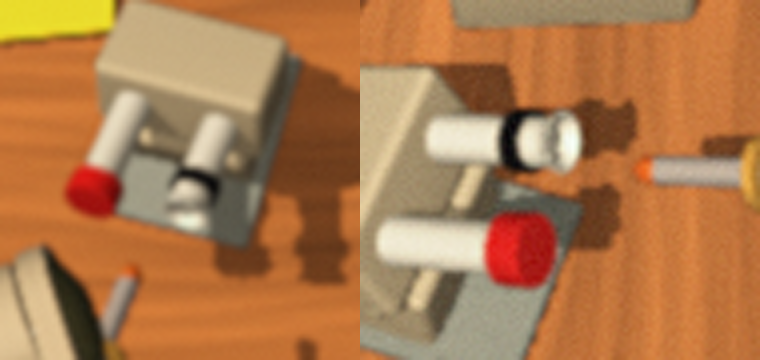

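View pics/wrist7.png

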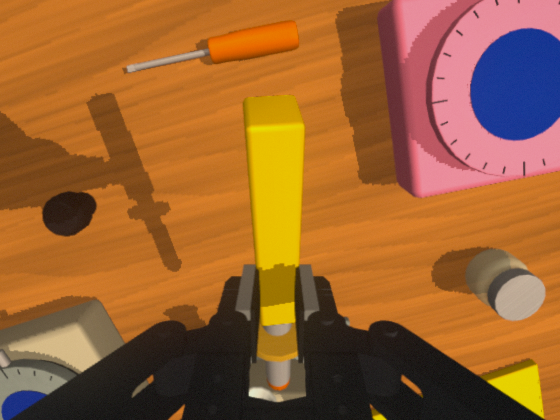

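```bash
python3 -m creep '[{"grip":10,"linear":[1.5,-17,1],"rot":[0,0.004,0]},{"grip":10,"linear":[0,0,0],"rot":[0,0,0]},{"grip":10,"linear":[0,0,0],"rot":[0,0,0]},{"grip":10,"linear":[0,0,0],"rot":[0,0,0]}]' 60
python3 - <<'E'
from h import *
a=gaugeR(YAW,.4363).apply([1,0,0])
planG(M-60*a,YAW,.4363);print(gauge())
for n in ('top','side'): snap(n,n+'8')
A=load('top8')['p'];b=load('side8')['p']
cv2.imwrite('pics/t8.png',cv2.resize(A[170:230,155:215],None,fx=8,fy=8,interpolation=2)[:,:,::-1])
cv2.imwrite('pics/s8.png',cv2.resize(b[262:302,220:310],None,fx=8,fy=8,interpolation=2)[:,:,::-1])
E
```

```text
time_s: 9.2
eef_pos: [440.3, 290.3, 203.6]
ee_rot: [-0.009, 0.131, 0.991, -0.0]
force: [0.5, -0.4, -1.9]
grip_width: 0.177
TCP target [440.2 289.  203.1] now [440.3 290.3 203.6] rotvec [0.002 0.002 0.003] lin after rot [-0.2 -1.2  0.5] lin now [-0.2 -1.2  0.5]
(array([433.97503679, 291.30763512, 220.75703397]), array([548.00036754, 261.24317386, 166.0363604 ]), array([ 0.87711793, -0.23126509, -0.42092826]))
```

View pics/t8.png

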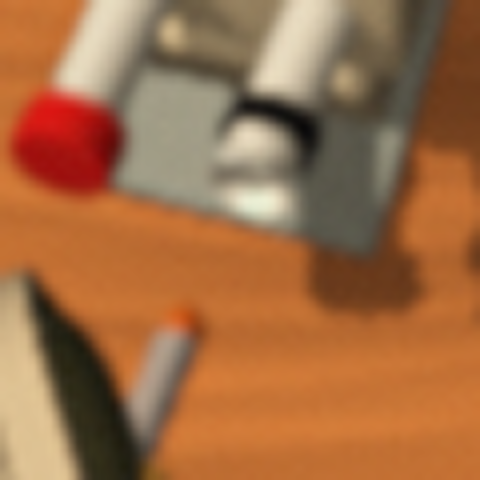

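View pics/s8.png

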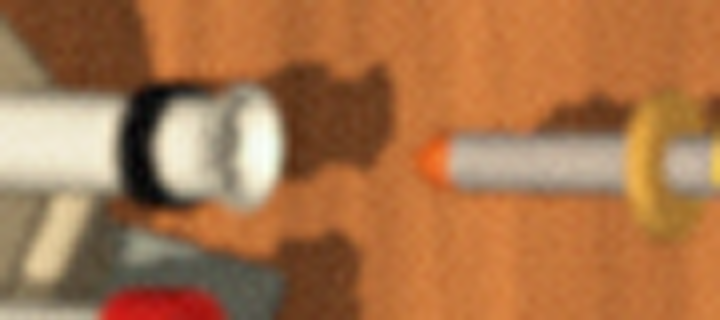

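Run:
```python
from h import *
o,t,a=gauge()
for n,x0,y0 in(('top',155,170),('side',220,262)):
    c=load(n+'8'); im=cv2.imread(f'pics/{n[0]}8.png')
    z=lambda X:tuple(int(round(v)) for v in ((proj(c,X)[0]-x0+.5)*8-.5,(proj(c,X)[1]-y0+.5)*8-.5))
    print(n,'tip',z(t),'collar',z(o+53*a),'mouth',z(M))
    Rg=gaugeR(YAW,.4363)
    for k in np.linspace(0,2*np.pi,60):
        cv2.circle(im,z(M+Rg.apply([0,18.5*np.cos(k),18.5*np.sin(k)])),1,(255,0,0),-1)
    for s in range(-56,130,4): cv2.circle(im,z(t+s*a),1,(0,255,0),-1)
    cv2.imwrite(f'pics/{n[0]}8o.png',im)
a=cv2.imread('pics/t8o.png');b=cv2.imread('pics/s8o.png')[:, :320+0]
```

```text
top tip (195, 310) collar (124, 482) mouth (254, 184)
side tip (426, 159) collar (675, 165) mouth (248, 149)
```

View pics/t8o.png

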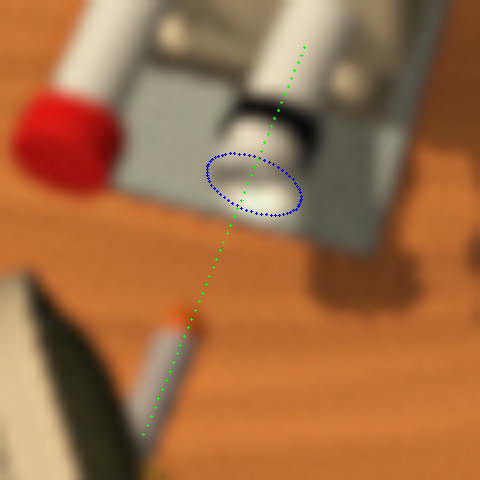

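View pics/s8o.png

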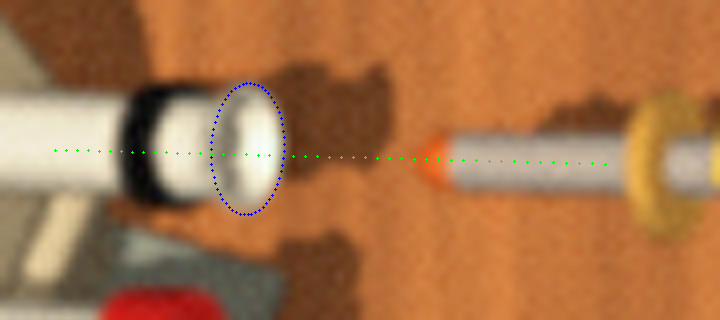

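Overlay check: the rod's observed line passes about 4 to 5 mm to the +y side of the mouth centre. In the top view the tip is at (185,315) where (195,310) was predicted, and the side view agrees at about 1 px. I'll shift -4.5 mm in tool y, advance, and look again.

```bash
python3 -m creep '[{"grip":10,"linear":[0,-4.5,0],"rot":[0,0,0]},{"grip":10,"linear":[-9.06,0,4.23],"rot":[0,0,0]},{"grip":10,"linear":[-9.06,0,4.23],"rot":[0,0,0]},{"grip":10,"linear":[-9.06,0,4.23],"rot":[0,0,0]},{"grip":10,"linear":[-9.06,0,4.23],"rot":[0,0,0]},{"grip":10,"linear":[0,0,0],"rot":[0,0,0]},{"grip":10,"linear":[0,0,0],"rot":[0,0,0]},{"grip":10,"linear":[0,0,0],"rot":[0,0,0]}]' 60
python3 - <<'E'
from h import *
a=gaugeR(YAW,.4363).apply([1,0,0])
o,t,b=gauge();print('tip rel mouth in tube frame',gaugeR(YAW,.4363).inv().apply(t-M).round(1),gaugeR(YAW,.4363).inv().apply(b).round(3))
for n in ('top','side'): snap(n,n+'9')
A=load('top9')['p'];b=load('side9')['p']
cv2.imwrite('pics/t9.png',cv2.resize(A[170:230,155:215],None,fx=8,fy=8,interpolation=2)[:,:,::-1])
cv2.imwrite('pics/s9.png',cv2.resize(b[262:302,220:310],None,fx=8,fy=8,interpolation=2)[:,:,::-1])
E
```

```text
time_s: 9.97
eef_pos: [473.5, 276.6, 185.7]
ee_rot: [-0.01, 0.131, 0.991, -0.0]
force: [-0.6, 0.0, -1.9]
grip_width: 0.179
tip rel mouth in tube frame [-20.6  -2.8  -0.7] [1.    0.004 0.001]
```

View pics/t9.png

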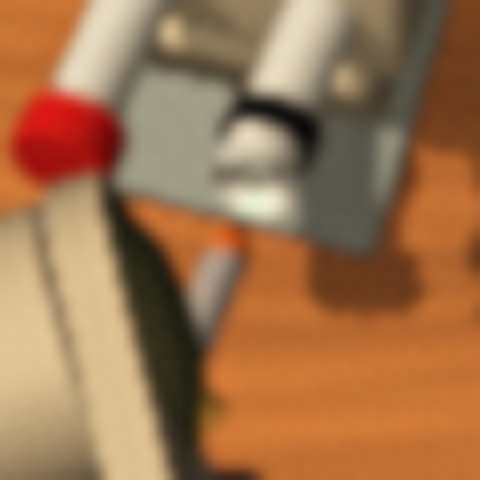

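View pics/s9.png

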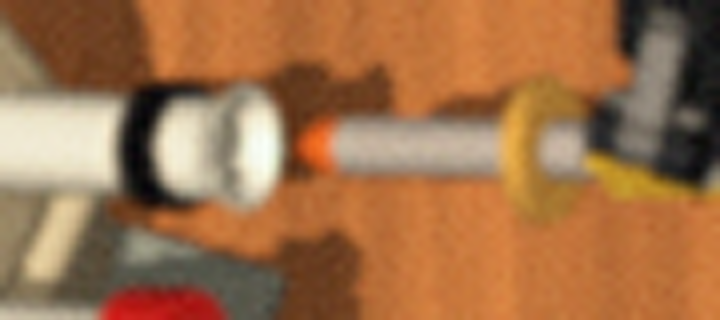

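Run:
```python
from h import *
T=load('top9');S=load('side9')
ft=lambda u,v:(155+(u+.5)/8-.5,170+(v+.5)/8-.5)
fs=lambda u,v:(220+(u+.5)/8-.5,262+(v+.5)/8-.5)
Rg=gaugeR(YAW,.4363)
for m in [(254,186),(258,188)]:
  X,e=cross(T,ft(*m),S,fs(248,148));print('mouth',X.round(1),e.round(1))
t,e2=cross(T,ft(230,230),S,fs(299,146));print('tip',t.round(1),e2.round(1),Rg.inv().apply(t-X).round(1))
# wrist depth etc: kinematic tip
print('kin tip',gauge()[1].round(1), 'collar kin',(gauge()[1]-77*gauge()[2]).round(1))
# side-only collar center vs kin
print('collar proj', [ (np.array(proj(S,gauge()[1]-77*gauge()[2]))-np.array([220,262])+.5)*8-.5], [ (np.array(proj(S,gauge()[1]))-np.array([220,262])+.5)*8-.5], [ (np.array(proj(T,gauge()[1]))-np.array([155,170])+.5)*8-.5])
g=T['p'][170:205,175:200]
d=T['d'];np.set_printoptions(linewidth=200)
print(d[184:206,180:196].round(0))
```

```text
mouth [599.9 245.3 139.9] 0.6
mouth [599.9 244.1 137.8] 1.2
tip [582.5 251.6 152.4] 4.1 [-23.2   2.7   5.3]
kin tip [581.1 247.9 148.4] collar kin [513.5 265.6 180.8]
collar proj [array([550.62241666, 148.7282051 ])] [array([312.83235949, 143.3170747 ])] [array([242.38226304, 230.22206852])]
[[1566. 1566. 1556. 1437. 1428. 1424. 1431. 1427. 1426. 1426. 1428. 1431. 1433. 1436.    0. 1565.]
 [1566. 1569. 1441. 1435. 1435. 1430. 1426. 1424. 1432. 1424. 1429. 1433. 1430. 1438. 1445. 1564.]
 [1565. 1571. 1443. 1434. 1426. 1429. 1430. 1426. 1433. 1424. 1432. 1434. 1431. 1439. 1441. 1563.]
 [1557. 1556. 1454. 1431. 1426. 1420. 1428. 1426. 1429. 1433. 1429. 1429. 1433. 1434. 1446. 1568.]
 [1562. 1563.    0. 1425. 1424. 1423. 1428. 1426. 1428. 1431. 1432. 1434. 1438. 1438. 1561. 1560.]
 [1564. 1569. 1417. 1423. 1420. 1423. 1415. 1427. 1425. 1429. 1428. 1428. 1447. 1442. 1569. 1558.]
 [1422. 1428. 1426. 1438. 1446. 1451. 1413. 1417. 1423. 1425. 1425. 1440. 1447. 1564. 1560. 1557.]
 [1432. 1431. 1434. 1442. 1443. 1448. 1446. 1450. 1427. 1411. 1430. 1434. 1566. 1558. 1559. 1559.]
 [1437. 1436. 1
[... 671 characters left out ...]
1562.]
 [1566. 1412. 1409. 1409. 1410. 1414. 1572. 1573. 1569. 1575. 1568. 1568. 1559. 1554. 1562. 1559.]
 [1568. 1411. 1410. 1407. 1409. 1411. 1567. 1566. 1575. 1569. 1571. 1570. 1572. 1571. 1575. 1563.]
 [1408. 1406. 1407. 1409. 1408. 1410. 1567. 1565. 1570. 1563. 1570. 1571. 1570. 1571. 1573. 1571.]
 [1408. 1399. 1405. 1399. 1403. 1416. 1568. 1564. 1568. 1570. 1570. 1573. 1569. 1567. 1567. 1571.]
 [1399. 1393. 1406. 1406. 1401. 1568. 1567. 1569. 1574. 1568. 1568. 1567. 1567. 1565. 1567. 1569.]
 [1397. 1408. 1401. 1405. 1408. 1567. 1558. 1566. 1572. 1567. 1574. 1567. 1564. 1570. 1571. 1568.]
 [1399. 1393. 1393. 1401. 1568. 1566. 1558. 1579. 1568. 1562. 1567. 1562. 1569. 1565. 1562. 1569.]]
```

Run:
```python
from h import *
W=load('wrist7'); R=W['R'];t=W['t']
# camera->tool: from first picture cam in tool [81.2,-.4,-166.4]; cam x = tool y, etc.
W0=load('wrist0'); q=[0.200522,0.979689,-0.000595,-0.000259]; 
R0=Rn.from_quat(q); Rct=R0.inv().as_matrix()@W0['R'].T; print(Rct.round(3))
m=mask(W,(22,120,80),(34,255,255),(235,90,315,325))
ys,xs=np.nonzero(m)
K=W['intrinsics'];D=np.array([float(W['k1']),0,0,0,0])
def tool(u,v,d):
    p=cv2.undistortPoints(np.array([[[u,v]]],float),K,D)[0,0]
    return Rct@(np.array([p[0],p[1],1])*d)+np.array([81.2,-.45,-166.4])
C=[]
for v in range(135,255,10):
    x=xs[ys==v]; d=np.median(W['d'][v,x.min()+4:x.max()-3]); l=tool(x.min()-.5,v,d);r=tool(x.max()+.5,v,d);C.append((l+r)/2);print(v,x.min(),x.max(),d,l.round(1),r.round(1),((l+r)/2).round(1))
C=np.array(C);f=np.polyfit(C[:,0],C[:,1],1);print('y vs x_tool',f);f2=np.polyfit(C[:,0],C[:,2],1);print('z vs x',f2, 'pitch',np.arctan(f2[0]))
print('model: axis in tool',GR.apply([1,0,0]).round(3),'origin',GO.round(1))
# shaft & tip
for v in (330,345,358,366,375,384):
    print(v,W['d'][v,262:298:3].round(0))
```

```text
[[ 0.002 -0.949 -0.316]
 [ 1.     0.001  0.001]
 [-0.001 -0.316  0.949]]
135 246 304 108.173485 [ 67.9  -9.6 -56.8] [ 67.9   7.8 -56.8] [ 67.9  -0.9 -56.8]
145 247 303 110.75155 [ 64.7  -9.5 -55.1] [ 64.7   7.7 -55.2] [ 64.7  -0.9 -55.2]
155 248 303 113.05861 [ 61.4  -9.4 -53.8] [ 61.4   7.8 -53.8] [ 61.4  -0.8 -53.8]
165 248 302 115.77507 [ 57.9  -9.6 -52.1] [ 58.    7.7 -52.1] [ 58.   -0.9 -52.1]
175 249 302 118.21397 [ 54.4  -9.5 -50.7] [ 54.4   7.9 -50.7] [ 54.4  -0.8 -50.7]
185 250 301 120.82528 [ 50.7  -9.3 -49.2] [ 50.7   7.7 -49.2] [ 50.7  -0.8 -49.2]
195 251 301 123.86951 [ 46.7  -9.2 -47.3] [ 46.8   7.9 -47.3] [ 46.7  -0.6 -47.3]
205 252 301 126.75621 [ 42.7  -9.1 -45.6] [ 42.7   8.1 -45.6] [ 42.7  -0.5 -45.6]
215 252 300 130.30258 [ 38.2  -9.3 -43.4] [ 38.3   8.  -43.4] [ 38.2  -0.6 -43.4]
225 253 300 133.65619 [ 33.7  -9.2 -41.3] [ 33.7   8.3 -41.4] [ 33.7  -0.4 -41.3]
235 254 299 136.89091 [ 29.   -9.  -39.5] [ 29.    8.1 -39.5] [ 29.   -0.4 -39.5]
245 255 299 140.682 [ 23.9  -8.8 -37.2] [ 24.    8.4 -37.2] [ 23.9  -0.2 -37.2]
y vs x_tool [-0.01500966  0.04753313]
z vs x [ -0.44421157 -26.52484427] pitch -0.4180298501260659
model: axis in tool [-0.915  0.006  0.404] origin [  6.7  -0.7 -17.1]
330 [195. 194. 193. 190. 190. 189. 189. 191. 193. 195. 196. 195.]
345 [189. 187. 188. 190. 189. 188. 189. 189. 187. 189. 187. 189.]
358 [188. 186. 186. 184. 186. 184. 185. 186. 187. 187. 188. 432.]
366 [421. 421. 224. 220. 218. 219. 219. 220. 221. 228. 419. 420.]
375 [408. 406. 232. 229. 227. 227. 226. 227. 232. 239. 406. 407.]
384 [394. 395. 394. 237. 236. 236. 236. 238. 241. 395. 395. 395.]
```

Run:
```python
from h import *
snap('wrist','wr10');W=load('wr10');cv2.imwrite('pics/wr10c.png',cv2.resize(W['p'][300:420,200:360],None,fx=5,fy=5,interpolation=2)[:,:,::-1])
Rg=gaugeR(YAW,.4363)
P=[proj(W,M+Rg.apply([0,18.5*np.cos(k),18.5*np.sin(k)])) for k in np.linspace(0,6.28,13)];print('mouth',proj(W,M),np.array(P).round(0).tolist())
```

```text
mouth (np.float64(280.8091358593088), np.float64(393.86407213449866)) [[306.0, 394.0], [303.0, 407.0], [294.0, 417.0], [281.0, 420.0], [268.0, 417.0], [259.0, 407.0], [256.0, 394.0], [259.0, 381.0], [269.0, 373.0], [281.0, 369.0], [293.0, 373.0], [302.0, 381.0], [306.0, 394.0]]
```

View pics/wr10c.png

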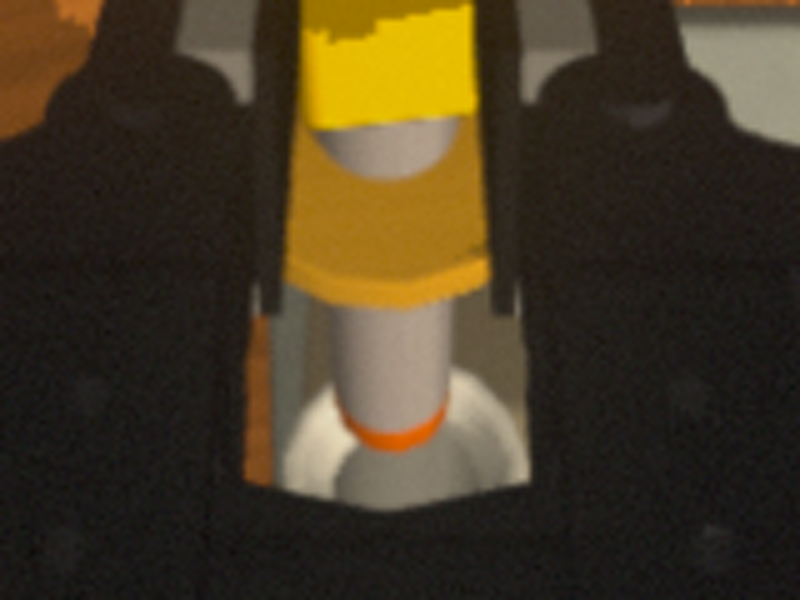

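The wrist view shows the tip at (394,440) in the crop and the bore centre at u≈407. The rod is therefore about 1.5 mm to the -y side, which agrees with the wrist-depth rod measurement (the top view disagrees, but it is coarse). I'll shift +1.5 mm and go in gently.

```bash
python3 -m creep '[{"grip":10,"linear":[0,1.5,0],"rot":[0,0,0]},{"grip":10,"linear":[-5.4,0,2.55],"rot":[0,0,0]},{"grip":10,"linear":[-5.4,0,2.55],"rot":[0,0,0]},{"grip":10,"linear":[-5.4,0,2.55],"rot":[0,0,0]},{"grip":10,"linear":[-5.4,0,2.55],"rot":[0,0,0]},{"grip":10,"linear":[-5.4,0,2.55],"rot":[0,0,0]},{"grip":10,"linear":[0,0,0],"rot":[0,0,0]},{"grip":10,"linear":[0,0,0],"rot":[0,0,0]}]' 60
cat >> h.py <<'E'
GO=np.array([6.7,-0.05,-17.3]); ax=np.array([-.914,.0137,.406]); GR=Rn.from_rotvec([0,0,0])*Rn.align_vectors([ax,[0,1,0]],[[1,0,0],[0,1,0]],weights=[1e6,1])[0]
def rep():
    o,t,b=gauge();Rg=gaugeR(YAW,.4363);s=cur()[0];print('tip in tube',Rg.inv().apply(t-M).round(1),'dir',Rg.inv().apply(b).round(3),'F tube',Rg.inv().apply(s['force']).round(1),'tq',s['wrist_torque'].round(2),'w',s['grip_width'])
E
python3 - <<'E'
from h import *
rep();snap('wrist','wr11');W=load('wr11');cv2.imwrite('pics/wr11c.png',cv2.resize(W['p'][300:420,200:360],None,fx=5,fy=5,interpolation=2)[:,:,::-1])
snap('side','s11');cv2.imwrite('pics/s11c.png',cv2.resize(load('s11')['p'][262:302,220:310],None,fx=8,fy=8,interpolation=2)[:,:,::-1])
E
```

```text
time_s: 10.78
eef_pos: [499.9, 270.9, 172.1]
ee_rot: [-0.01, 0.131, 0.991, -0.0]
force: [0.5, 0.5, -2.6]
grip_width: 0.176
tip in tube [ 9.5  0.  -1.7] dir [ 1.     0.011 -0.002] F tube [ 1.4  0.6 -2.2] tq [ 0.02 -0.02  0.01] w 0.1759080800770847
```

View pics/wr11c.png

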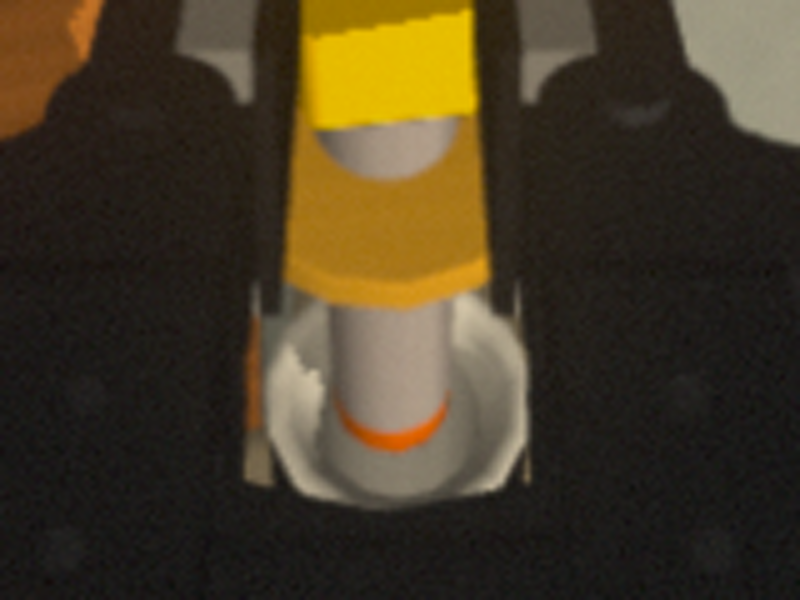

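View pics/s11c.png

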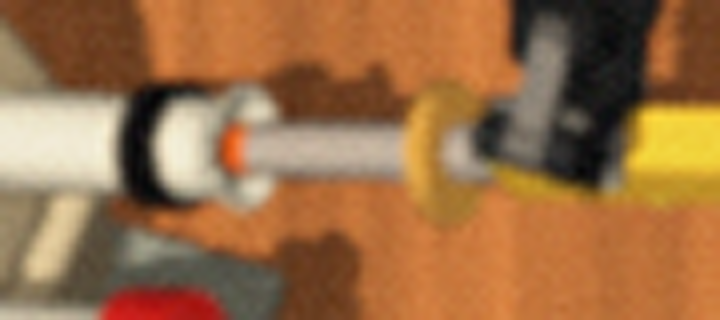

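The tip is inside the mouth and centred. I'll make slight trims and continue slowly.

```bash
python3 -m creep '[{"grip":10,"linear":[-0.4,0.5,-0.9],"rot":[0,0,0.009]},{"grip":10,"linear":[-3.6,0,1.7],"rot":[0,0,0]},{"grip":10,"linear":[-3.6,0,1.7],"rot":[0,0,0]},{"grip":10,"linear":[-3.6,0,1.7],"rot":[0,0,0]},{"grip":10,"linear":[-3.6,0,1.7],"rot":[0,0,0]},{"grip":10,"linear":[0,0,0],"rot":[0,0,0]}]' 60
python3 -c "
from h import *
rep()"
```

```text
time_s: 11.38
eef_pos: [514.5, 267.2, 165.6]
ee_rot: [-0.01, 0.136, 0.991, -0.0]
force: [-0.2, 0.5, -2.0]
grip_width: 0.177
tip in tube [25.9 -0.7 -1.2] dir [ 1.     0.003 -0.001] F tube [ 0.5  0.4 -2. ] tq [-0.03 -0.05  0.02] w 0.1771595576461029
```

No contact (tube-frame force is just the rod's weight). I'll continue.

```bash
python3 -m creep '[{"grip":10,"linear":[-3.6,0,1.7],"rot":[0,0,0]},{"grip":10,"linear":[-3.6,0,1.7],"rot":[0,0,0]},{"grip":10,"linear":[-3.6,0,1.7],"rot":[0,0,0]},{"grip":10,"linear":[-3.6,0,1.7],"rot":[0,0,0]},{"grip":10,"linear":[-3.6,0,1.7],"rot":[0,0,0]},{"grip":10,"linear":[0,0,0],"rot":[0,0,0]}]' 60
python3 -c "
from h import *
rep()"
python3 -m creep '[{"grip":10,"linear":[-3.6,0,1.7],"rot":[0,0,0]},{"grip":10,"linear":[-3.6,0,1.7],"rot":[0,0,0]},{"grip":10,"linear":[-3.6,0,1.7],"rot":[0,0,0]},{"grip":10,"linear":[-3.6,0,1.7],"rot":[0,0,0]},{"grip":10,"linear":[0,0,0],"rot":[0,0,0]}]' 60
python3 - <<'E'
from h import *
rep();snap('wrist','wr12');W=load('wr12');cv2.imwrite('pics/wr12c.png',cv2.resize(W['p'][300:420,200:360],None,fx=5,fy=5,interpolation=2)[:,:,::-1])
E
```

```text
time_s: 11.88
eef_pos: [531.6, 262.5, 156.9]
ee_rot: [-0.01, 0.136, 0.991, -0.0]
force: [1.1, 0.2, -1.5]
grip_width: 0.179
tip in tube [45.7 -0.9 -1.6] dir [ 1.     0.003 -0.001] F tube [ 1.6  0.5 -0.9] tq [-0.02 -0.06  0.03] w 0.1791131778214064
time_s: 12.3
eef_pos: [545.3, 258.6, 149.8]
ee_rot: [-0.01, 0.136, 0.991, -0.0]
force: [-0.5, -0.5, -1.8]
grip_width: 0.174
tip in tube [61.6 -1.1 -2. ] dir [ 1.     0.003 -0.001] F tube [ 0.5 -0.6 -1.8] tq [-0.05 -0.03  0.01] w 0.1737154645855776
```

View pics/wr12c.png

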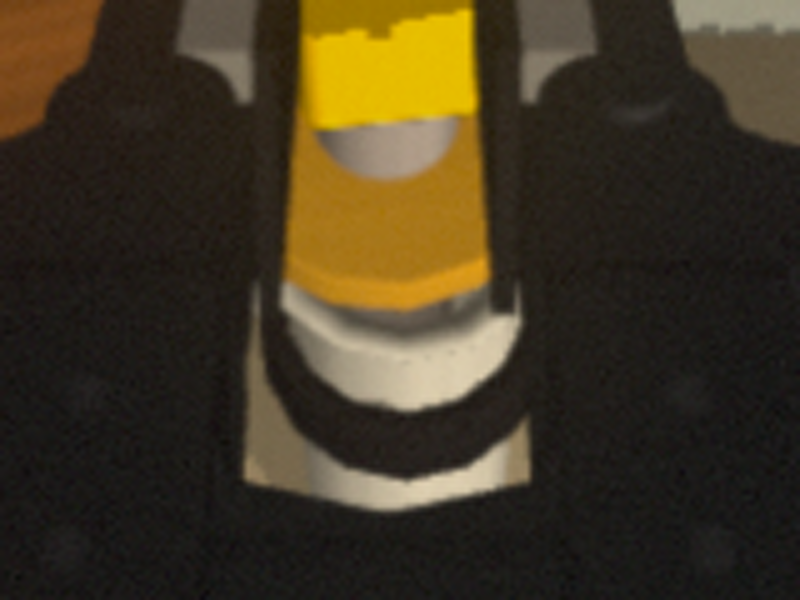

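The wrist view shows the collar a little short of the rim, at crop (400,300) against rim (400,330). The sleeve is visible behind it. The last ~12 mm go in small steps.

```bash
python3 -m creep '[{"grip":10,"linear":[-2.2,0.5,0.4],"rot":[0,0,0]},{"grip":10,"linear":[-1.8,0,0.8],"rot":[0,0,0]},{"grip":10,"linear":[-1.8,0,0.8],"rot":[0,0,0]},{"grip":10,"linear":[-1.8,0,0.8],"rot":[0,0,0]},{"grip":10,"linear":[0,0,0],"rot":[0,0,0]}]' 60
python3 -c "
from h import *
rep()"
python3 -m creep '[{"grip":10,"linear":[-0.9,0,0.42],"rot":[0,0,0]},{"grip":10,"linear":[-0.9,0,0.42],"rot":[0,0,0]},{"grip":10,"linear":[0,0,0],"rot":[0,0,0]}]' 60
python3 -c "
from h import *
rep()"
```

```text
time_s: 12.77
eef_pos: [552.5, 257.3, 147.2]
ee_rot: [-0.01, 0.135, 0.991, -0.0]
force: [0.1, 0.3, -2.2]
grip_width: 0.173
tip in tube [69.3 -0.5 -1.3] dir [ 1.     0.003 -0.001] F tube [ 0.9  0.3 -1.9] tq [ 0.04 -0.07 -0.01] w 0.17335685470082005
time_s: 13.02
eef_pos: [554.1, 256.9, 146.4]
ee_rot: [-0.01, 0.135, 0.991, -0.0]
force: [-0.0, 0.2, -2.6]
grip_width: 0.178
tip in tube [71.1 -0.4 -1.2] dir [ 1.     0.004 -0.001] F tube [ 1.1  0.1 -2.4] tq [-0.05 -0.   -0.02] w 0.17844983572073003
```

```bash
for i in 1; do python3 -m creep '[{"grip":10,"linear":[-0.9,0,0.42],"rot":[0,0,0]},{"grip":10,"linear":[0,0,0],"rot":[0,0,0]}]' 60 >/dev/null
python3 -c "
from h import *
rep()"
python3 -m creep '[{"grip":10,"linear":[-0.9,0,0.42],"rot":[0,0,0]},{"grip":10,"linear":[0,0,0],"rot":[0,0,0]}]' 60 >/dev/null
python3 -c "
from h import *
rep()"
python3 -m creep '[{"grip":10,"linear":[-0.9,0,0.42],"rot":[0,0,0]},{"grip":10,"linear":[0,0,0],"rot":[0,0,0]}]' 60 >/dev/null
python3 -c "
from h import *
rep()"
done
```

```text
tip in tube [72.1 -0.4 -1.2] dir [ 1.     0.004 -0.001] F tube [ 0.1 -0.  -1.4] tq [-0.01 -0.01 -0.  ] w 0.17617097026289102
tip in tube [72.7 -0.3 -1.3] dir [ 1.     0.004 -0.002] F tube [-1.6  0.2 -0.1] tq [ 0.09  0.38 -0.06] w 0.17267612400334648
tip in tube [72.8 -0.2 -1.6] dir [ 1.     0.004 -0.003] F tube [-8.2 -0.9  1. ] tq [ 0.22  1.33 -0.02] w 0.1765076498043411
```

```bash
python3 -m creep '[{"grip":10,"linear":[-0.6,0,0.28],"rot":[0,0,0]},{"grip":10,"linear":[0,0,0],"rot":[0,0,0]},{"grip":10,"linear":[0,0,0],"rot":[0,0,0]}]' 60 >/dev/null
python3 - <<'E'
from h import *
rep();snap('wrist','wr13');W=load('wr13');a=cv2.resize(W['p'][300:420,200:360],None,fx=4,fy=4,interpolation=2)
snap('side','s13');b=cv2.resize(load('s13')['p'][262:302,220:310],None,fx=7,fy=7,interpolation=2)[:,:640]
b=np.hstack([b,np.zeros((b.shape[0],640-b.shape[1],3),np.uint8)]) if b.shape[1]<640 else b
cv2.imwrite('pics/c13.png',cv2.resize(np.vstack([a[:320],b[:280]]),(640,600))[:,:,::-1])
E
```

```text
tip in tube [72.8 -0.1 -1.7] dir [ 1.     0.004 -0.004] F tube [-13.2  -1.    2.2] tq [ 0.29  1.87 -0.07] w 0.17476722364754785
```

View pics/c13.png

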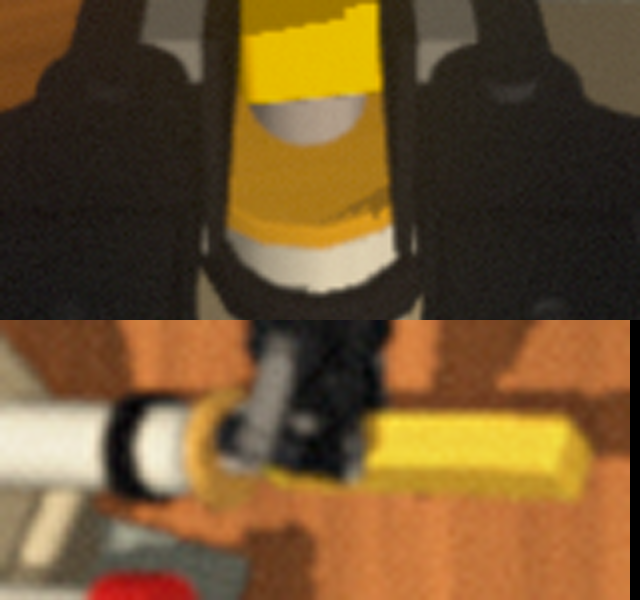

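The collar sits on the rim in both views: wrist crop (310,235) touching white, side crop (215,445) flush. The axial push is 13 N with no further advance. Now I'll draw it straight out.

```bash
python3 -m creep '[{"grip":10,"linear":[1.8,0,-0.84],"rot":[0,0,0]},{"grip":10,"linear":[3.6,0,-1.7],"rot":[0,0,0]},{"grip":10,"linear":[5.4,0,-2.5],"rot":[0,0,0]},{"grip":10,"linear":[7.2,0,-3.4],"rot":[0,0,0]},{"grip":10,"linear":[0,0,0],"rot":[0,0,0]}]' 60 >/dev/null
python3 -c "
from h import *
rep()"
python3 -m creep '[{"grip":10,"linear":[9.06,0,-4.23],"rot":[0,0,0]},{"grip":10,"linear":[9.06,0,-4.23],"rot":[0,0,0]},{"grip":10,"linear":[9.06,0,-4.23],"rot":[0,0,0]},{"grip":10,"linear":[9.06,0,-4.23],"rot":[0,0,0]},{"grip":10,"linear":[9.06,0,-4.23],"rot":[0,0,0]},{"grip":10,"linear":[9.06,0,-4.23],"rot":[0,0,0]},{"grip":10,"linear":[9.06,0,-4.23],"rot":[0,0,0]},{"grip":10,"linear":[9.06,0,-4.23],"rot":[0,0,0]},{"grip":10,"linear":[9.06,0,-4.23],"rot":[0,0,0]},{"grip":10,"linear":[0,0,0],"rot":[0,0,0]},{"grip":10,"linear":[0,0,0],"rot":[0,0,0]}]' 60
python3 - <<'E'
from h import *
rep();print(gauge());snap('wrist','wr14')
# level, tip at glass centre, z=83+28
planG([621,-8.5,150],0.0,0.0)
E
```

```text
tip in tube [53.5  0.2 -0.3] dir [ 1.     0.005 -0.   ] F tube [ 0.8 -0.2 -1.6] tq [-0.   -0.04  0.01] w 0.17598123258353218
time_s: 15.2
eef_pos: [462.0, 282.8, 193.7]
ee_rot: [-0.009, 0.135, 0.991, -0.0]
force: [0.6, -0.4, -1.4]
grip_width: 0.175
tip in tube [-35.6   0.9   1.3] dir [ 1.     0.004 -0.   ] F tube [ 1.2 -0.2 -1. ] tq [-0.   -0.04  0.01] w 0.1752363044775245
(array([455.88435498, 284.54257058, 211.12744615]), array([569.81894387, 254.55985014, 156.17341146]), array([ 0.87641991, -0.23063631, -0.42272334]))
TCP target [504.1  -8.6 136.9] now [462.3 282.6 193.3] rotvec [-0.055 -0.435 -0.254] lin after rot [ -19.  -290.6   70.2] lin now [-119.5 -269.2   55. ]
```

View pics/wr14.png

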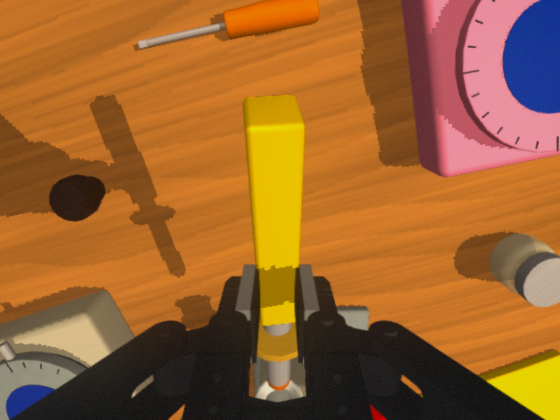

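The rod is out. The wrist view shows the tip at (280,385) with the open mouth beyond it. Next I'll go sideways, level it and move over the stage.

```bash
python3 -m creep '[{"grip":10,"linear":[0,-20,-15],"rot":[0,0,0]},{"grip":10,"linear":[0,-35,-15],"rot":[0,0,0]},{"grip":10,"linear":[0,-35,0],"rot":[0,0,0]},{"grip":10,"linear":[0,-35,0],"rot":[0,0,0]},{"grip":10,"linear":[0,-30,0],"rot":[0,0,0]},{"grip":10,"linear":[0,-15,0],"rot":[-0.011,-0.087,-0.051]},{"grip":10,"linear":[0,0,0],"rot":[-0.011,-0.087,-0.051]},{"grip":10,"linear":[0,0,0],"rot":[-0.011,-0.087,-0.051]},{"grip":10,"linear":[0,0,0],"rot":[-0.011,-0.087,-0.051]},{"grip":10,"linear":[0,0,0],"rot":[-0.011,-0.087,-0.051]},{"grip":10,"linear":[0,0,0],"rot":[0,0,0]},{"grip":10,"linear":[0,0,0],"rot":[0,0,0]}]' 60
python3 - <<'E'
from h import *
print(gauge(),cur()[0]['joints'].round(2));planG([621,-8.5,140],0.0,0.0)
E
```

```text
time_s: 16.25
eef_pos: [416.9, 118.6, 223.9]
ee_rot: [0.207, 0.007, 0.978, -0.001]
force: [-0.0, 0.0, -0.9]
grip_width: 0.174
(array([403.75299006, 118.69151214, 237.01747391]), array([533.75270218, 118.56655664, 236.77408906]), array([ 9.99997785e-01, -9.61196173e-04, -1.87219114e-03])) [ 0.01 -0.14  2.02 -0.01  0.85 -1.54]
TCP target [504.1  -8.6 126.9] now [416.9 118.6 223.9] rotvec [ 0.    -0.002 -0.001] lin after rot [ -42.  -126.   124.8] lin now [ -42.3 -125.9  124.7]
```

```bash
python3 -m creep '[{"grip":10,"linear":[0,-30,0],"rot":[0,0,0]},{"grip":10,"linear":[0,-36,0],"rot":[0,0,0]},{"grip":10,"linear":[0,-36,0],"rot":[0,0,0]},{"grip":10,"linear":[0,-24,0],"rot":[0,0,0]},{"grip":10,"linear":[-9,0,26],"rot":[0,0,0]},{"grip":10,"linear":[-9,0,26],"rot":[0,0,0]},{"grip":10,"linear":[-9,0,26],"rot":[0,0,0]},{"grip":10,"linear":[-9,0,26],"rot":[0,0,0]},{"grip":10,"linear":[-6,0,20],"rot":[0,0,0]},{"grip":10,"linear":[0,0,0],"rot":[0,0,0]},{"grip":10,"linear":[0,0,0],"rot":[0,0,0]},{"grip":10,"linear":[0,0,0],"rot":[0,0,0]}]' 60
python3 - <<'E'
from h import *
print(gauge(),cur()[0]['joints'].round(2));planG([619,-8.5,113],0.0,0.0)
snap('side','s15');snap('wrist','wr15');snap('top','t15')
cv2.imwrite('pics/s15c.png',cv2.resize(load('s15')['p'][150:270,190:340],None,fx=5,fy=5,interpolation=2)[:,:,::-1])
E
```

```text
time_s: 17.25
eef_pos: [504.6, -8.5, 128.2]
ee_rot: [0.207, 0.007, 0.978, -0.001]
force: [-0.0, -0.3, -1.9]
grip_width: 0.175
(array([491.41019837,  -8.38757938, 141.26122678]), array([621.41017795,  -8.32960283, 141.21709601]), array([ 9.99999843e-01,  4.45973480e-04, -3.39467459e-04])) [-0.32  0.15  2.01  0.22  0.59 -2.04]
TCP target [502.1  -8.6  99.9] now [504.6  -8.5 128.2] rotvec [ 0.001 -0.     0.   ] lin after rot [13.7 -0.2 24.8] lin now [13.7 -0.2 24.9]
```

View pics/s15c.png

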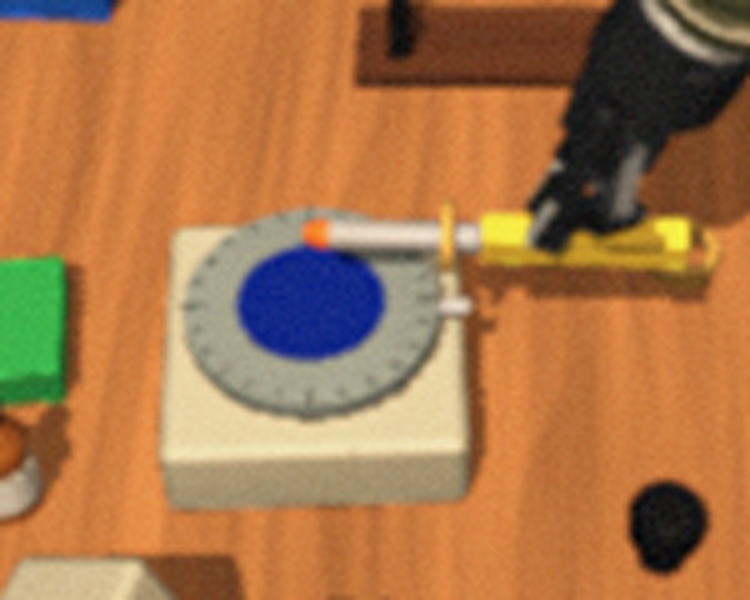

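View pics/wr15.png

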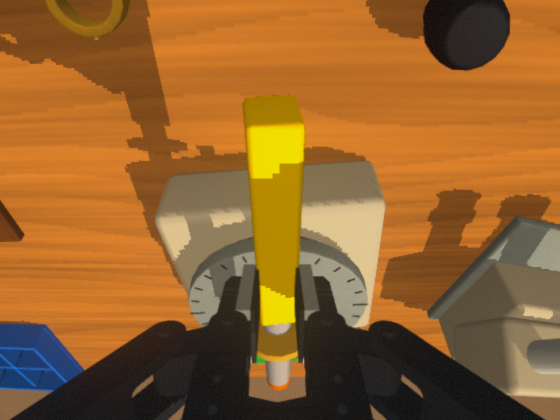

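The rod is level over the cream stage. The tip is at side crop (315,235) and the glass centre at (311,303), which fits a tip about 58 mm above the glass. I'll lower it 28 mm and settle.

```bash
python3 -m creep '[{"grip":10,"linear":[4.5,0,8.2],"rot":[0,0,0]},{"grip":10,"linear":[4.5,0,8.2],"rot":[0,0,0]},{"grip":10,"linear":[4.5,0,8.2],"rot":[0,0,0]},{"grip":10,"linear":[0,0,0],"rot":[0,0,0]},{"grip":10,"linear":[0,0,0],"rot":[0,0,0]},{"grip":10,"linear":[0,0,0],"rot":[0,0,0]},{"grip":10,"linear":[0,0,0],"rot":[0,0,0]},{"grip":10,"linear":[0,0,0],"rot":[0,0,0]},{"grip":10,"linear":[0,0,0],"rot":[0,0,0]},{"grip":10,"linear":[0,0,0],"rot":[0,0,0]},{"grip":10,"linear":[0,0,0],"rot":[0,0,0]},{"grip":10,"linear":[0,0,0],"rot":[0,0,0]}]' 60
python3 - <<'E'
from h import *
print(gauge(),cur()[0]['joints'].round(2),cur()[0]['dq'].round(3),cur()[0]['wrist_torque'])
snap('side','s16');snap('wrist','wr16');snap('top','t16')
a=cv2.resize(load('s16')['p'][180:250,210:330],None,fx=5,fy=5,interpolation=2);b=cv2.resize(load('t16')['p'][150:230,230:310],None,fx=3,fy=3,interpolation=2);b=np.hstack([b,np.zeros((240,360,3),np.uint8)])
cv2.imwrite('pics/c16.png',np.vstack([a,b])[:,:,::-1])
S=load('s16');f=lambda X:((np.array(proj(S,X))-[210,180]+.5)*5-.5).round(0);print('exp tip',f(gauge()[1]),'rear',f(gauge()[0]-75*gauge()[2]),'glass',f([621,-8.5,83]))
E
```

```text
time_s: 18.4
eef_pos: [501.9, -8.2, 99.6]
ee_rot: [0.207, 0.006, 0.978, -0.001]
force: [0.7, -0.4, -2.3]
grip_width: 0.173
(array([488.78389841,  -8.13220013, 112.72652122]), array([618.78385195,  -8.0223537 , 112.72297534]), array([ 9.99999643e-01,  8.44972576e-04, -2.72760093e-05])) [-0.32  0.19  2.05  0.25  0.51 -2.08] [-0.002  0.    -0.     0.001 -0.     0.   ] [-0.04003098  0.32628254  0.01041646]
exp tip [215. 119.] rear [592. 130.] glass [214. 153.]
```

View pics/c16.png

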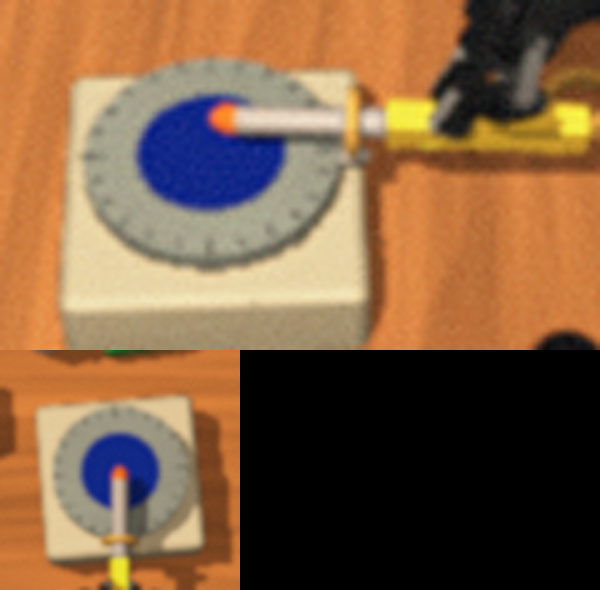

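View pics/t16.png

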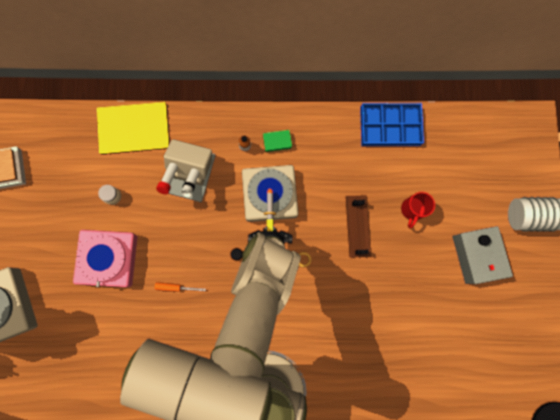

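View pics/s16.png

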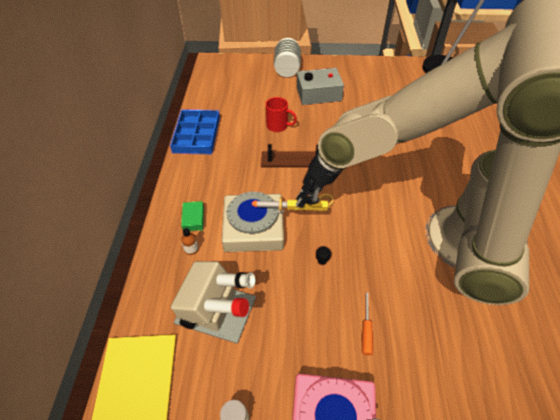

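Final checks agree. The tip is over the glass in both the top and side views, and the computed tip is at (619,-8,113), 30 mm above the glass. The rod is level, nothing is moving, and the force reading is just the rod's weight. The bystanders have not moved in the pictures. I'm handing in.

```bash
python3 -c "
from rig import ctrl
print(ctrl.finish_job())"
```

```text
the job is handed in; nothing more can be done
None
```

The gauge rod went into the open right-hand tube until its brass collar stopped on the rim, came fully out again, and is now held over the stage. I handed the job in at about 18.5 s of the allowed 58 s.

- **Insertion:** the collar stopped on the rim at about 13 N of push, with no further travel, and both the wrist and side views showed it seated. I stayed clear of the red cap.
- **Final hold:** the rod is level, with its orange tip close to the centre of the blue glass and about 30 mm above it. Nothing is moving, and the force reading is about 2 N, just the rod's weight. The wrist torque read 0.33 N m, which I put down to the tilted grip and did not check further.
- **Other things on the desk:** the last top and side views showed none of them moved.

**What disagreed or fell short:**
- **Grasp:** joint 6 reached its range limit while I was taking hold of the rod, so the grip is about 5 mm off the point I intended. The rod did not slip.
- **Alignment:** before insertion the coarse top view put the tip 3 to 5 mm away from where the arm's own readings and the wrist view did. I went with the wrist view, and the rod slid in without side load.

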